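# Change over the sample-stick marking machine

## Robot

A 6-joint arm with a two-finger parallel gripper is mounted at the origin on the work surface. World frame = base frame: x ahead of the robot, y to its left, z up, the work surface at z = 0. Lengths are in m, angles in rad, forces in N, time in s.
With the tool pointing down it reaches from about 0.25 to 0.725 m from the base axis. Payload 4 kg.
Tool frame: the origin (TCP) lies at the very end of the fingers, on their centre line; the grasp point (between the pads) lies 19 mm behind it; z points along the fingers, y is the line along which they close (so a half turn about z gives the same grasp; the last joint's range is limited). The gripper opens to 85 mm and grips with 20 to 120 N. Pads are 22 mm wide; open, the fingers measure 114 mm over their backs; the gripper's body (76 mm by 85 mm) begins 54 mm behind the grasp point. The pads swing forward as they close: fully open they stand 13 mm farther back than shut.
Start: joints at [-1.24, 0.241, 0.005, 1.335, 0, 1.571], TCP at [0.162, -0.473, 0.231] pointing down, gripper open.
Joint ranges: [-2.72, 2.72], [-1.05, 1.87], [-1.09, 1.28], [-1.99, 2.15], [-1.42, 1.44], [-3.14, 3.14]. Speed limits (rad/s): [2.79, 2.79, 3.14, 3.14, 3.14, 3.14].

## Interface

Orientations are given as a unit quaternion [x, y, z, w].
In Python, from workcell import monitor, viewer, job gives the robot as it stands.
- The arm moves only by the tool arm_command, never from a script. Its argument "increments" is a list of rows, each an object of numbers: "dx", "dy", "dz": the shift along the tool's x, y, z in cm; "wx", "wy", "wz": the turn, a rotation vector about the tool's x, y, z in rad; "grip": the finger opening in cm, from 0 to 8.54. In form: [{"dx": .., "dy": .., "dz": .., "wx": .., "wy": .., "wz": .., "grip": ..}, ...]. A call has 1 to 10 rows; each row is the pose to reach, as a shift and turn from the pose commanded when the call began, along the tool's axes at that moment; what a row does not reach only later rows make up. A row lasts 1/10 s, in which the tool goes at most 50 mm and 8.59 degrees, less where a joint would pass 70% of its speed; a pose out of reach is approached as far as the arm can. A call with a gripper value outside its range is refused whole. The fingers move at their own pace and stop on an object; the grip force is fixed at half the most. Time passes only in rows, so rows that repeat a pose let the fingers close. It gives the time, the measured TCP pose, the force, the opening and the grip force at its end, in the units of the state.
- monitor.get_obs(): the state, without advancing time (a new reading comes with each control period).
- viewer.camera(name): name is "scene" or "top"; returns (picture, depth): 384x512x3 uint8, red, green, blue; 384x512 float32, m along the optical axis (not along the pixel's ray), 0 where there is no reading.
- viewer.get_calibration(name): a dict with "fovy" (degrees; the focal length in pixels is half the picture's height over the tangent of half this angle, whatever the lens; pixels are square), "cx", "cy" (the principal point, pixels), "view" (4x4, takes a point from world to camera coordinates). Camera axes: x right, y up, looking along -z (the intrinsics and any distortion apply to the point x, -y, -z); pixel columns grow to the right and rows downward; lengths in m; the calibration is good to about 2 mm. A picture is of the moment at which its call begins. get_calibration takes no time and is no camera call.
- job.job_done(): hands the job in; it is judged then, once.
The state is a dict: "clock": time; "joint_pos": joint angles; "joint_vel": joint speeds; "tau": joint torques, N m; "eef_pos": TCP position; "tool_rot": TCP orientation; "ft_force": force on the tool from outside, world axes, zero at the start; "ft_torque": the same for the moment, N m; "grip_width": finger opening in m; "grasp_force": force on a finger pad.
Only numpy, scipy, OpenCV 4.12 (cv2) and the standard library are available. Lean on these libraries where they do the work, as an engineer would, in place of code of your own. Each camera call takes 0.05 s, during which the arm holds its last target. There are 200 camera calls.

## Task

Lift the lever of the marking machine to raise its presser bar, take out the two finished (banded) sample sticks and lay them side by side, pointing up the slope, in the two empty places of the display rack. Lay every blank stick from the counter in its own bay of the machine's raised bed, pushed in under the bar up to the back stop; only when all are in, bring the lever fully down to clamp them, and leave the mug, carton and jar alone.

Things in the scene. Friction and masses are not known exactly. Their poses are not given: they have to be found in the camera images.
- machine: grey C-frame marking machine fixed to the counter. Origin at counter level; x from its open front to its back stop, y to its lever side, z up. Steel bed: top 60 mm high, x -69 mm to the stop's face at x 30, 200 mm wide; three bays (44 mm clear, at y -60, 0, 60) between dividers 16 mm high, x -55 to 30 mm. Overhanging head: x -15 to 110, y -110 to 110, z 135 to 195 mm; column at x 50 to 110
- home0 (a point): centre of a 26 mm stick lying home in the bay at y -60 mm: 80 mm in front of the back stop's face, 13 mm above the bed; axes as the machine's. The stick then overhangs the front edge of the bed by 61 mm
- home1 (a point): the same for the middle bay
- home2 (a point): the same for the bay at y +60 mm (nearest the lever)
- lever (a joint): angle of the presser lever, rad: 0 fully down (arm points to the machine's front and 10 degrees downward, bar clamps), 1.1 fully up (bar raised); stays where it is left, needs about 3 N at the knob
- lever_knob (a point): centre of the black ball knob, 28 mm diameter, at the lever's end, 95 mm from the pivot and 55 mm clear of the head's side (machine y 165 mm)
- lever_pivot (a point): point on the lever's hinge axis (parallel to the machine's y) in the plane of the lever arm, 165 mm above the counter, at machine x 20, y 165 mm
- bar (a point): middle of the underside of the presser bar (28 mm deep in machine x, 190 mm long in y, 18 mm high), under the head at machine x 5 mm: 25.5 mm above the bed with the lever at 0, rising 22 mm per rad of lever to about 50 mm
- bay0 (a point): centre of a stick lying in the first empty place of the fixed wooden display rack, 13 mm above its sloped board (200 mm up the slope, 210 mm wide, inclined 20 degrees, low edge towards the robot with a 14 mm lip 90 mm below this point). x points up the slope, y across it, z out of the board. The board's side edge is 30 mm to the -y side
- bay1 (a point): the same for the second empty place, 75 mm to the +y side of the first; another 75 mm on, a finished stick of the same size is already fixed to the board
- finished1: finished sample stick of plain pale wood, square section 26 x 26 mm, 160 mm long, 70 g, with three thin dark bands round one end; at the start in the home0 bay of the machine under the lowered bar. Origin at its centre, x along its length
- finished2: finished sample stick of plain pale wood, square section 26 x 26 mm, 160 mm long, 70 g, with three thin dark bands round one end; at the start in the home2 bay of the machine under the lowered bar. Origin at its centre, x along its length
- blank1: blank sample stick of plain pale wood, 26 x 26 x 160 mm, 70 g, no bands, lying on the counter; two or three of these are present. Origin at its centre, x along its length
- blank2: blank sample stick of plain pale wood, 26 x 26 x 160 mm, 70 g, no bands, lying on the counter; two or three of these are present. Origin at its centre, x along its length
- blank3: blank sample stick of plain pale wood, 26 x 26 x 160 mm, 70 g, no bands, lying on the counter; two or three of these are present. Origin at its centre, x along its length
- mug: white mug, 90 mm tall, bystander; origin at its underside
- carton: brown carton 90 x 130 x 60 mm, bystander; origin at its underside
- jar: jar, 90 mm tall, bystander; origin at its underside
There are look-alikes about, which are no part of the job. Leave any purple look-alike of the finished2 alone. What is shaped like the finished1 but yellow is not meant.

How it is judged:
On the way, in this order (a step that is already met when the one before it is completed fails the run):
1. the lever is lifted (above 0.85 rad) (value of joint lever above 0.85 rad), for 0.2 s.
2. with the lever still up, both finished sticks lie on the rack and every blank lies home on the machine's bed (value of joint lever above 0.8 rad and x of blank1 in the frame of home1 between -0.012 and 0.01 m and y of blank1 in the frame of home1 between -0.085 and 0.085 m and z of blank1 in the frame of home1 between -0.008 and 0.008 m and angle between the x axis of each of blank1, blank2, blank3 and the x axis of machine, either way round below 0.15 rad and x of blank2 in the frame of home1 between -0.012 and 0.01 m and y of blank2 in the frame of home1 between -0.085 and 0.085 m and z of blank2 in the frame of home1 between -0.008 and 0.008 m and x of blank3 in the frame of home1 between -0.012 and 0.01 m and y of blank3 in the frame of home1 between -0.085 and 0.085 m and z of blank3 in the frame of home1 between -0.008 and 0.008 m and x of finished1 in the frame of bay0 between -0.035 and 0.035 m and y of finished1 in the frame of bay0 between -0.03 and 0.105 m and z of finished1 in the frame of bay0 between -0.008 and 0.008 m and angle between the x axis of each of finished1, finished2 and the x axis of bay0, either way round below 0.25 rad and x of finished2 in the frame of bay0 between -0.035 and 0.035 m and y of finished2 in the frame of bay0 between -0.03 and 0.105 m and z of finished2 in the frame of bay0 between -0.008 and 0.008 m), for 0.2 s.
3. the lever is brought down (below 0.15 rad) (value of joint lever below 0.15 rad), for 0.2 s.
At the end, for the whole second after the job is handed in: lever below 0.15 rad; each blank on the bed, within 12 mm of the back stop, 85 mm of the bed's middle line, 0.15 rad of the bays; finished sticks flat on the sloped board, within 35 mm along the slope and 30 mm across of the two places, 0.25 rad of its direction; all at rest (value of joint lever below 0.15 rad and x of blank1 in the frame of home1 between -0.012 and 0.01 m and y of blank1 in the frame of home1 between -0.085 and 0.085 m and z of blank1 in the frame of home1 between -0.008 and 0.008 m and angle between the x axis of each of blank1, blank2, blank3 and the x axis of machine, either way round below 0.15 rad and x of blank2 in the frame of home1 between -0.012 and 0.01 m and y of blank2 in the frame of home1 between -0.085 and 0.085 m and z of blank2 in the frame of home1 between -0.008 and 0.008 m and x of blank3 in the frame of home1 between -0.012 and 0.01 m and y of blank3 in the frame of home1 between -0.085 and 0.085 m and z of blank3 in the frame of home1 between -0.008 and 0.008 m and x of finished1 in the frame of bay0 between -0.035 and 0.035 m and y of finished1 in the frame of bay0 between -0.03 and 0.105 m and z of finished1 in the frame of bay0 between -0.008 and 0.008 m and angle between the x axis of each of finished1, finished2 and the x axis of bay0, either way round below 0.25 rad and x of finished2 in the frame of bay0 between -0.035 and 0.035 m and y of finished2 in the frame of bay0 between -0.03 and 0.105 m and z of finished2 in the frame of bay0 between -0.008 and 0.008 m and linear speed of each of blank1, blank2, blank3, finished1, finished2 below 0.03 m/s); the robot touches nothing.
It fails at once if the mug is moved more than 30 mm (distance of mug from where it was at the start of the episode above 0.03 m).
It fails at once if the carton is moved more than 30 mm (distance of carton from where it was at the start of the episode above 0.03 m).
It fails at once if the jar is moved more than 30 mm (distance of jar from where it was at the start of the episode above 0.03 m).
Of blank1, blank2, blank3 only 2 to 3 are there at a start; the rules pass over those that are not, and their reading is None.
At some moment in a run one of blank1, blank2, blank3 may be knocked a few centimetres aside while the robot is not near it.
Once in a run the grip may slacken for a moment while it holds something.
It also fails if it takes over 210 s, if anything falls off the work surface, if the arm or the gripper's body presses on something with over 40 N, if the wrist force passes 120 N, or if a joint passes its speed limit or range.

## Working session

There is one attempt and no reset: what is moved stays moved. The work goes in short steps, Python scripts to look and compute and a tool call to move; the robot and the scene stay as the last step left them, time stands still between calls to the robot, and variables do not carry over. Pictures are saved under pics/ and viewed, at most 14 in all, crops included, and the job is handed in when it is done.

Besides the shell and the picture viewer there is one more tool, called after "Emit:" in YAML: its name, and indented under it one key for each argument. arm_command: Moves the arm, as the interface text tells. Its arguments: {"type":"object","properties":{"increments":{"type":"array","items":{"type":"object","properties":{"dx":{"type":"number"},"dy":{"type":"number"},"dz":{"type":"number"},"wx":{"type":"number"},"wy":{"type":"number"},"wz":{"type":"number"},"grip":{"type":"number"}}}}},"required":["increments"]}

```bash
ls; mkdir -p pics; python3 - <<'E'
from workcell import monitor, viewer, job
import cv2,numpy as np
for n in("scene","top"):
    p,d=viewer.camera(n); c=viewer.get_calibration(n)
    print(n,c); np.savez(f"{n}0.npz",p=p,d=d)
    cv2.imwrite(f"pics/{n}0.png",cv2.resize(p[:,:,::-1],(800,600),interpolation=cv2.INTER_CUBIC))
print(monitor.get_obs())
E
```

```text
pics
scene {'fovy': 52.17670925256881, 'cx': 264.0755856038108, 'cy': 186.65549182758053, 'view': array([[ 0.22681731,  0.97389588,  0.00898473, -0.10831266],
       [-0.825368  ,  0.18731194,  0.53261797,  0.43102476],
       [ 0.5170315 , -0.12822269,  0.84630808, -1.70617092],
       [ 0.        ,  0.        ,  0.        ,  1.        ]])}
top {'fovy': 49.069297402396835, 'cx': 255.38916210943626, 'cy': 191.20726340157825, 'view': array([[ 0.00745271, -0.99967581,  0.02434613, -0.05562831],
       [ 0.98615701,  0.01138065,  0.1654232 , -0.60754989],
       [-0.16564664,  0.02277625,  0.98592212, -1.38651217],
       [ 0.        ,  0.        ,  0.        ,  1.        ]])}
{'clock': 0.1, 'joint_pos': array([-1.24002100e+00,  2.41341915e-01,  3.86234121e-03,  1.33521817e+00,
       -3.36430752e-07,  1.57079388e+00]), 'joint_vel': array([-0.00153802, -0.00208465,  0.00360885,  0.00039633, -0.00089733,
       -0.00102654]), 'tau': array([ 2.46654799e-04, -3.73138011e+01,  2.53009647e+01,  1.08426195e-02,
        3.08570714e-05, -9.35431444e-06]), 'eef_pos': array([ 0.16220251, -0.47235494,  0.23050115]), 'tool_rot': array([ 9.86353959e-01,  1.64635852e-01, -1.56684659e-04, -9.37709785e-04]), 'ft_force': array([ 0.50355389,  0.5467377 , -0.20004764]), 'ft_torque': array([-0.00847189,  0.00631851, -0.02358178]), 'grasp_force': 0.0, 'grip_width': 0.08529098085921005}
```

View pics/scene0.png

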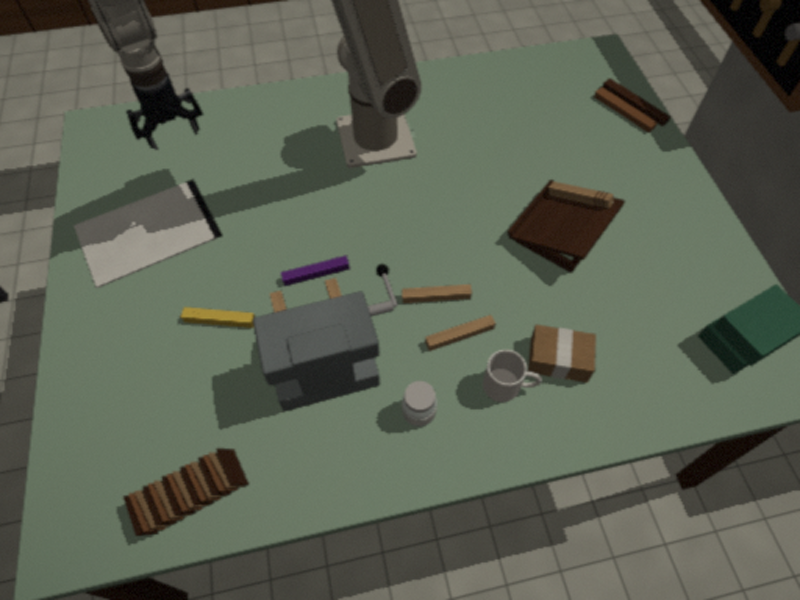

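View pics/top0.png

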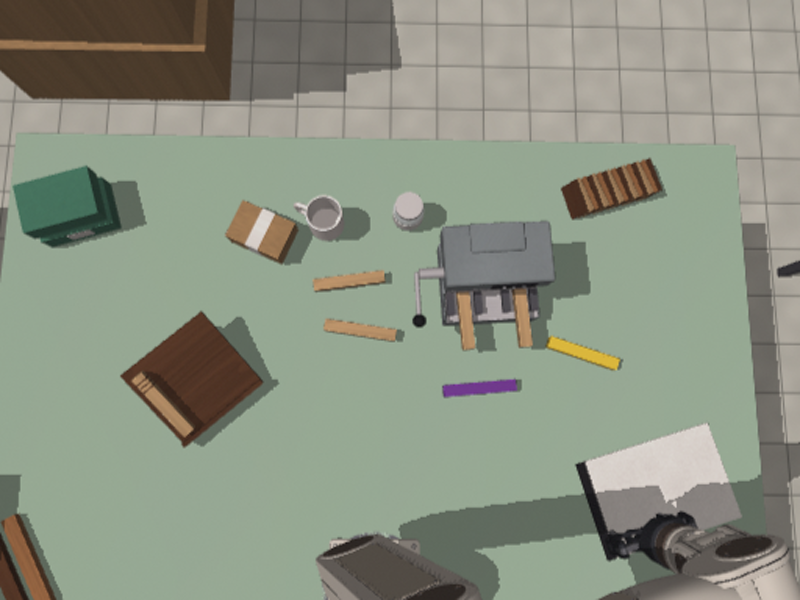

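The top view shows two plain blanks at about (350,281) and (360,330), with the machine at (497,265) and the finished sticks in it at (467,320) and (524,318). The knob is at (419,321), the rack at (192,380) and the jar, mug and carton at the top. The purple stick (481,388) and yellow stick (584,353) are look-alikes. The brown strips at lower left don't fit the description.

```bash
cat > h.py <<'E'
import numpy as np, cv2
from scipy.spatial.transform import Rotation as R
from workcell import monitor, viewer, job
def cal(n):
    c=viewer.get_calibration(n); return c, 192/np.tan(np.radians(c['fovy']/2))
def ray(n,uv):
    c,f=cal(n); uv=np.atleast_2d(uv).astype(float); V=c['view']
    d=np.c_[(uv[:,0]-c['cx'])/f,-(uv[:,1]-c['cy'])/f,-np.ones(len(uv))]
    return -V[:3,:3].T@V[:3,3], d@V[:3,:3]
def onz(n,uv,z):
    o,d=ray(n,uv); return o+d*((z-o[2])/d[:,2])[:,None]
def tri(uva,uvb):
    o1,d1=ray('scene',uva);o2,d2=ray('top',uvb);out=[]
    for a,b in zip(d1,d2):
        s=np.linalg.lstsq(np.c_[a,-b],o2-o1,rcond=None)[0]
        p,q=o1+a*s[0],o2+b*s[1]; out.append(np.r_[(p+q)/2,np.linalg.norm(p-q)])
    return np.array(out)
def cloud(n,d):
    v,u=np.mgrid[:384,:512]; o,r=ray(n,np.c_[u.ravel(),v.ravel()])
    P=o+r*d.ravel()[:,None]; P[d.ravel()==0]=np.nan
    return P.reshape(384,512,3)
def mask(p,lo,hi):
    return cv2.inRange(cv2.cvtColor(p,cv2.COLOR_RGB2HSV),lo,hi)
def woods(n,p,d,amin=60):
    "pale wood blobs: centre px, world centre/size/yaw of the top face by ray at blob median depth-height"
    m=mask(p,(8,70,95),(22,190,255)); P=cloud(n,d)
    for c in cv2.findContours(m,cv2.RETR_EXTERNAL,cv2.CHAIN_APPROX_NONE)[0]:
        if cv2.contourArea(c)<amin: continue
        k=np.zeros(m.shape,np.uint8); cv2.drawContours(k,[c],-1,1,-1)
        k=cv2.erode(k,np.ones((3,3),np.uint8)); z=np.nanmedian(P[...,2][k>0]) if k.any() else np.nan
        if z>0.15 or z<0: continue
        w=onz(n,c[:,0],z)[:,:2].astype(np.float32); r=cv2.minAreaRect(w*1000)
        b=cv2.boxPoints(r); e=[b[1]-b[0],b[2]-b[1]]; e=max(e,key=np.linalg.norm)
        print(n,'px',c[:,0].mean(0).round(),'xy',np.round(r[0],1),'wh',np.round(r[1],1),'yaw',round(np.degrees(np.arctan2(e[1],e[0]))%180,1),'z',round(z*1000,1))
E
python3 - <<'E'
from h import *
for n in("scene","top"):
    z=np.load(n+"0.npz"); p,d=z['p'],z['d']; P=cloud(n,d)
    woods(n,p,d)
    g=mask(p,(35,20,60),(80,150,255))>0
    print('table z',np.nanpercentile(P[g][:,2],[10,50,90]))
    # rack board
    M=(mask(p,(0,80,15),(15,255,110))>0)&(P[...,0]>.2)&(P[...,0]<.6)&(P[...,1]>.1)&(P[...,1]<.65)&(P[...,2]>.01)
    k=cv2.erode(M.astype(np.uint8),np.ones((5,5)))>0; Q=P[k]; 
    c=np.median(Q,0)
    for _ in range(4):
        A=np.c_[Q[:,:2],np.ones(len(Q))]; s=np.linalg.lstsq(A,Q[:,2],rcond=None)[0]; r=Q[:,2]-A@s; Q=Q[abs(r)<max(.004,1.5*r.std())]
    nrm=np.r_[-s[:2],1];nrm/=np.linalg.norm(nrm)
    print('board',len(Q),s,'incl',np.degrees(np.arccos(nrm[2])),'upslope yaw',np.degrees(np.arctan2(s[1],s[0])),'std',r.std())
    # knob
    K=(mask(p,(0,0,0),(180,255,45))>0)&(P[...,2]>.1)&(P[...,2]<.2)&(P[...,0]>.3)
    print('knob',K.sum(),np.argwhere(K).mean(0)[::-1],P[K].mean(0))
    # machine head
    H=(P[...,2]>.185)&(P[...,2]<.205)&(P[...,0]>.35)
    r=cv2.minAreaRect((P[H][:,:2]*1000).astype(np.float32)); print('head',H.sum(),np.median(P[H][:,2]),r)
E
```

```text
scene px [373. 224.] xy [776.1 298.6] wh [46.  86.6] yaw 157.9 z 59.0
scene px [349. 220.] xy [744.6 226.1] wh [46. 86.] yaw 156.2 z 58.8
scene px [294. 211.] xy [654.5  65.7] wh [ 25.  157.9] yaw 98.1 z 24.3
scene px [177. 192.] xy [ 529.4 -312.7] wh [50.8 25.5] yaw 4.9 z 85.0
scene px [279. 186.] xy [543.3  39.6] wh [159.8  24.5] yaw 81.7 z 24.8
scene px [213. 184.] xy [ 522.4 -192.2] wh [49.1 24.7] yaw 6.0 z 85.1
scene px [372. 122.] xy [377.1 443.7] wh [147.9  22.3] yaw 62.0 z 84.5
table z [-0.00459378 -0.00111911  0.00240308]
board 1112 [ 0.27691065  0.23457627 -0.15046322] incl 19.946470904870438 upslope yaw 40.26856879104097 std 0.001877933656298013
knob 803 [208.26650062 232.09713574] [ 0.73283598 -0.23023514  0.15494896]
head 2788 0.19452390550865162 ((680.4816284179688, -239.17617797851562), (125.47195434570312, 220.02406311035156), 3.9471402168273926)
top px [ 16. 358.] xy [ 57.4 721.5] wh [187.9  31.4] yaw 28.6 z 19.0
top px [103. 258.] xy [377.1 438.8] wh [166.7  27.8] yaw 45.5 z 86.4
top px [230. 211.] xy [543.4  36.6] wh [159.3  26.6] yaw 82.0 z 26.1
top px [298. 205.]
[... 360 characters left out ...]
6.2] wh [80.4 24.4] yaw 19.1 z 46.2
top px [385. 121.] xy [ 868.1 -510.3] wh [81.5 24.4] yaw 18.3 z 47.3
top px [395. 118.] xy [ 877.7 -544.8] wh [83.  23.9] yaw 18.9 z 46.9
top px [404. 115.] xy [ 889.  -578.2] wh [79.4 25.7] yaw 19.9 z 46.9
top px [414. 113.] xy [ 899.2 -612.9] wh [80.6 24.4] yaw 19.7 z 48.2
table z [-4.15115656e-03  2.85479820e-05  4.42768498e-03]
board 1856 [ 0.27580456  0.23643093 -0.14807482] incl 19.96474919422805 upslope yaw 40.604529967895445 std 0.002073731042089168
knob 103 [303.83495146 191.57281553] [ 0.58790461 -0.19866196  0.17474471]
head 2737 0.1959663536243872 ((677.599609375, -243.864501953125), (129.06625366210938, 221.04978942871094), 3.0668680667877197)
```

```bash
python3 - <<'E'
from h import *
print('knob',tri([[244.5,172.8]],[[268.2,205.4]]))
n0=None
for n,off in(("scene",0),("top",0)):
    z=np.load(n+"0.npz"); p,d=z['p'],z['d']; P=cloud(n,d)
    K=mask(p,(0,0,0),(180,255,50)); L=(np.array([225,155,265,190]) if n=='scene' else np.array([255,192,282,218]))
    s=K[L[1]:L[3],L[0]:L[2]]; k=max(cv2.findContours(s,0,1)[0],key=cv2.contourArea); c,r=cv2.minEnclosingCircle(k); print(n,'knobpx',np.array(c)+L[:2],r)
    s=np.array([.2764,.2355,-.1493]) # mean plane
    nr=np.r_[-s[:2],1]; nr/=np.linalg.norm(nr); x=np.r_[s[:2],s[:2]@s[:2]]; x/=np.linalg.norm(x); y=np.cross(nr,x)
    o,_=ray(n,[[0,0]]); p0=np.r_[0,0,s[2]]
    def onpl(uv,h):
        o,dd=ray(n,uv); return o+dd*(((p0+h*nr-o)@nr)/(dd@nr))[:,None]
    m=mask(p,(8,70,95),(22,190,255)); U=(P[...,0]>.25)&(P[...,0]<.5)&(P[...,1]>.33)&(P[...,1]<.55)&(P[...,2]>.04)
    m=(m>0)&U; c=max(cv2.findContours(m.astype(np.uint8),0,1)[0],key=cv2.contourArea)[:,0]
    w=onpl(c,.026); q=np.c_[w@x,w@y].astype(np.float32)*1000
    print(n,'stick in slope uv',cv2.minAreaRect(q), 'height',np.median((P[m]-p0)@nr))
    M=((mask(p,(0,60,10),(16,255,120))>0)|m)&(P[...,0]>.2)&(P[...,0]<.6)&(P[...,1]>.1)&(P[...,1]<.65)&(abs((P-p0)@nr)<.03)&(P[...,2]>.005)
    c=max(cv2.findContours(M.astype(np.uint8),0,1)[0],key=cv2.contourArea)[:,0]
    w=onpl(c,0); q=np.c_[w@x,w@y]*1000; print(n,'board u,v ext',np.percentile(q,[1,50,99],axis=0).round(1), cv2.minAreaRect(q.astype(np.float32)))
print('x',x,'y',y,'n',nr)
E
```

```text
knob [[ 0.54648305 -0.08584085  0.15287599  0.00504505]]
scene knobpx [243.80434799 172.54347801] 3.5489752292633057
scene stick in slope uv ((569.6854248046875, 90.58171081542969), (159.0028533935547, 23.810606002807617), 0.9421910643577576) height 0.02473936029037515
scene board u,v ext [[459.2 -98.8]
 [573.3  10.7]
 [668.8 131. ]] ((563.9758911132812, 15.653678894042969), (209.83718872070312, 231.71817016601562), 0.030254656448960304)
top knobpx [268. 205.] 3.6056511402130127
top stick in slope uv ((565.30029296875, 89.53961181640625), (162.68643188476562, 27.966676712036133), 0.1277700960636139) height 0.02690317088953122
top board u,v ext [[462.  -90.4]
 [565.1  19.2]
 [663.2 119.4]] ((562.5341796875, 15.599372863769531), (201.48207092285156, 212.44277954101562), 0.04365810379385948)
x [0.7154681  0.60959746 0.34131559] y [-6.48543290e-01  7.61177772e-01  2.77555756e-17] n [-0.25980184 -0.22135793  0.93994876]
```

```bash
cat >> h.py <<'E'
MO=np.array([.6315,-.2455,0]); MY=np.radians(4)
def mach(x,y,z):
    "machine mm -> world m"
    return MO+np.array([np.cos(MY)*x-np.sin(MY)*y,np.sin(MY)*x+np.cos(MY)*y,z])*[.001]*3 if False else MO+np.array([np.cos(MY)*x-np.sin(MY)*y,np.sin(MY)*x+np.cos(MY)*y,z])/1000
BX=np.array([.7154681,.60959746,.34131559]);BY=np.array([-.6485433,.76117777,0]);BN=np.cross(BX,BY)
def bay(u,v,h): return BX*(.565+u/1000)+BY*(-.060+v/1000)+BN*(-.1403+h/1000)  # rel. to bay0, h above board, mm
def down(yaw):
    c,s=np.cos(np.radians(yaw)),np.sin(np.radians(yaw)); return R.from_matrix(np.array([[c,s,0],[s,-c,0],[0,0,-1]]).T)
def rackR(sgn=1): return R.from_matrix(np.array([sgn*BX,-sgn*BY,-BN]).T)
def state():
    o=monitor.get_obs(); r=R.from_quat(o['tool_rot']); x=r.as_matrix()[:,0]
    print('t',round(o['clock'],2),'tcp',o['eef_pos'].round(4),'yaw',round(np.degrees(np.arctan2(x[1],x[0])),1),'tilt',round(np.degrees(np.arccos(-r.as_matrix()[2,2])),1),'q',o['joint_pos'].round(2),'F',o['ft_force'].round(1),'w',round(o['grip_width']*1000,1),'gf',round(o['grasp_force'],1)); return o['eef_pos'],r
def inc(*targets):
    p,r=state()
    for t,rt in targets:
        d=r.inv().apply(t-p)*100; w=(r.inv()*rt).as_rotvec()
        print('to',np.round(t,4),' d cm',d.round(2),'w',w.round(3),'| rows>=',round(max(np.linalg.norm(d)/5,np.degrees(np.linalg.norm(w))/8.5),1))
E
python3 - <<'E'
from h import *
D=down(4)
k=mach(-73.6,165,148.5);print(k)
inc((k+[0,0,.07],D),(k+[0,0,-.019],D))
E
```

```text
[ 0.54656947 -0.08603601  0.1485    ]
t 0.1 tcp [ 0.1622 -0.4724  0.2305] yaw 19.0 tilt 0.1 q [-1.24  0.24  0.    1.34 -0.    1.57] F [ 0.5  0.5 -0.2] w 85.3 gf 0.0
to [ 0.5466 -0.086   0.2185]  d cm [ 48.9  -24.05   1.25] w [-0.002  0.     0.261] | rows>= 10.9
to [ 0.5466 -0.086   0.1295]  d cm [ 48.9  -24.03  10.15] w [-0.002  0.     0.261] | rows>= 11.1
```

Emit:
arm_command:
  increments:
    - {"dx": 4,"dy": -2,"dz": -1,"wz": 0.03,"grip": 5.5}
    - {"dx": 8,"dy": -4,"dz": -1,"wz": 0.06,"grip": 5.5}
    - {"dx": 12.5,"dy": -6,"dz": -1,"wz": 0.1,"grip": 5.5}
    - {"dx": 17,"dy": -8.2,"dz": -1,"wz": 0.14,"grip": 5.5}
    - {"dx": 21.5,"dy": -10.5,"dz": -1,"wz": 0.18,"grip": 5.5}
    - {"dx": 26,"dy": -12.7,"dz": -1,"wz": 0.22,"grip": 5.5}
    - {"dx": 30.5,"dy": -15,"dz": -1,"wz": 0.26,"grip": 5.5}
    - {"dx": 35,"dy": -17.2,"dz": -1,"wz": 0.26,"grip": 5.5}
    - {"dx": 39,"dy": -19,"dz": -1,"wz": 0.26,"grip": 5.5}
    - {"dx": 42,"dy": -20.7,"dz": -1,"wz": 0.26,"grip": 5.5}

```text
validation failed for argument at $.in...
```

```bash
python3 - <<'E'
from h import *
D=down(4)
k=mach(-73.6,165,148.5)
inc((k+[0,0,.07],D),(k+[0,0,-.019],D))
E
```

```text
t 0.1 tcp [ 0.1622 -0.4724  0.2305] yaw 19.0 tilt 0.1 q [-1.24  0.24  0.    1.34 -0.    1.57] F [ 0.5  0.5 -0.2] w 85.3 gf 0.0
to [ 0.5466 -0.086   0.2185]  d cm [ 48.9  -24.05   1.25] w [-0.002  0.     0.261] | rows>= 10.9
to [ 0.5466 -0.086   0.1295]  d cm [ 48.9  -24.03  10.15] w [-0.002  0.     0.261] | rows>= 11.1
```

Emit:
arm_command:
  increments:
    - {"dx": 4,"dy": -2,"dz": -1,"wx": 0,"wy": 0,"wz": 0.03,"grip": 5.5}
    - {"dx": 8,"dy": -4,"dz": -1,"wx": 0,"wy": 0,"wz": 0.06,"grip": 5.5}
    - {"dx": 12.5,"dy": -6,"dz": -1,"wx": 0,"wy": 0,"wz": 0.1,"grip": 5.5}
    - {"dx": 17,"dy": -8.2,"dz": -1,"wx": 0,"wy": 0,"wz": 0.14,"grip": 5.5}
    - {"dx": 21.5,"dy": -10.5,"dz": -1,"wx": 0,"wy": 0,"wz": 0.18,"grip": 5.5}
    - {"dx": 26,"dy": -12.7,"dz": -1,"wx": 0,"wy": 0,"wz": 0.22,"grip": 5.5}
    - {"dx": 30.5,"dy": -15,"dz": -1,"wx": 0,"wy": 0,"wz": 0.26,"grip": 5.5}
    - {"dx": 35,"dy": -17.2,"dz": -1,"wx": 0,"wy": 0,"wz": 0.26,"grip": 5.5}
    - {"dx": 39,"dy": -19,"dz": -1,"wx": 0,"wy": 0,"wz": 0.26,"grip": 5.5}
    - {"dx": 42,"dy": -20.7,"dz": -1,"wx": 0,"wy": 0,"wz": 0.26,"grip": 5.5}

```text
clock: 1.1
eef_pos: [0.4939, -0.1385, 0.2407]
tool_rot: [0.999, 0.036, -0.0, -0.0]
ft_force: [-0.5, -0.0, -0.7]
grip_width: 0.0545
grasp_force: 0.0
```

```bash
python3 - <<'E'
from h import *
D=down(4)
k=mach(-73.6,165,148.5)
inc((k+[0,0,.07],D),(k+[0,0,-.019],D))
E
```

```text
t 1.1 tcp [ 0.4939 -0.1385  0.2407] yaw 4.2 tilt 0.0 q [-0.27  0.26  0.06  1.37  0.    2.8 ] F [-0.5 -0.  -0.7] w 54.5 gf 0.0
to [ 0.5466 -0.086   0.2185]  d cm [ 5.63 -4.85  2.22] w [-0.     0.     0.003] | rows>= 1.6
to [ 0.5466 -0.086   0.1295]  d cm [ 5.63 -4.84 11.12] w [-0.     0.     0.003] | rows>= 2.7
```

Emit:
arm_command:
  increments:
    - {"dx": 2.8,"dy": -2.4,"dz": 1,"wx": 0,"wy": 0,"wz": 0,"grip": 5.5}
    - {"dx": 5.6,"dy": -4.8,"dz": 2,"wx": 0,"wy": 0,"wz": 0,"grip": 5.5}
    - {"dx": 5.6,"dy": -4.8,"dz": 5,"wx": 0,"wy": 0,"wz": 0,"grip": 5.5}
    - {"dx": 5.6,"dy": -4.8,"dz": 8,"wx": 0,"wy": 0,"wz": 0,"grip": 5.5}
    - {"dx": 5.6,"dy": -4.8,"dz": 11.1,"wx": 0,"wy": 0,"wz": 0,"grip": 5.5}
    - {"dx": 5.6,"dy": -4.8,"dz": 11.1,"wx": 0,"wy": 0,"wz": 0,"grip": 2}
    - {"dx": 5.6,"dy": -4.8,"dz": 11.1,"wx": 0,"wy": 0,"wz": 0,"grip": 2}
    - {"dx": 5.6,"dy": -4.8,"dz": 11.1,"wx": 0,"wy": 0,"wz": 0,"grip": 2}
    - {"dx": 5.6,"dy": -4.8,"dz": 11.1,"wx": 0,"wy": 0,"wz": 0,"grip": 2}
    - {"dx": 5.6,"dy": -4.8,"dz": 11.1,"wx": 0,"wy": 0,"wz": 0,"grip": 2}

```text
clock: 2.1
eef_pos: [0.543, -0.0863, 0.1307]
tool_rot: [0.999, 0.036, -0.002, -0.003]
ft_force: [-3.7, 7.2, -4.5]
grip_width: 0.0251
grasp_force: 59.0
```

```bash
python3 - <<'E'
from h import *
D=down(4)
p=mach(20,165,165)
T=[]
for a in (0,.2,.4,.6,.8,1.0,1.1):
    t=a-np.radians(10); T.append((mach(20-95*np.cos(t),165,165+95*np.sin(t)-19),D))
inc(*T)
E
```

```text
t 2.1 tcp [ 0.543  -0.0863  0.1307] yaw 4.2 tilt 0.4 q [-0.16  0.4  -0.03  1.14  0.    2.91] F [-3.7  7.2 -4.5] w 25.1 gf 59.0
to [ 0.5466 -0.086   0.1295]  d cm [0.36 0.   0.12] w [-0.006  0.003  0.003] | rows>= 0.1
to [ 0.5452 -0.0861  0.1484]  d cm [ 0.21 -0.01 -1.77] w [-0.006  0.003  0.003] | rows>= 0.4
to [ 0.5476 -0.086   0.1672]  d cm [ 0.45 -0.02 -3.66] w [-0.006  0.003  0.003] | rows>= 0.7
to [ 0.5536 -0.0855  0.1852]  d cm [ 1.05 -0.03 -5.45] w [-0.006  0.003  0.003] | rows>= 1.1
to [ 0.5631 -0.0849  0.2016]  d cm [ 1.99 -0.03 -7.1 ] w [-0.006  0.003  0.003] | rows>= 1.5
to [ 0.5757 -0.084   0.2158]  d cm [ 3.25 -0.04 -8.52] w [-0.006  0.003  0.003] | rows>= 1.8
to [ 0.5829 -0.0835  0.2219]  d cm [ 3.97 -0.04 -9.13] w [-0.006  0.003  0.003] | rows>= 2.0
```

Emit:
arm_command:
  increments:
    - {"dx": 0.3,"dy": 0,"dz": -0.4,"wx": 0,"wy": 0,"wz": 0,"grip": 2}
    - {"dx": 0.2,"dy": 0,"dz": -1.9,"wx": 0,"wy": 0,"wz": 0,"grip": 2}
    - {"dx": 0.4,"dy": 0,"dz": -3.8,"wx": 0,"wy": 0,"wz": 0,"grip": 2}
    - {"dx": 1.0,"dy": 0,"dz": -5.6,"wx": 0,"wy": 0,"wz": 0,"grip": 2}
    - {"dx": 1.9,"dy": 0,"dz": -7.2,"wx": 0,"wy": 0,"wz": 0,"grip": 2}
    - {"dx": 3.1,"dy": 0,"dz": -8.6,"wx": 0,"wy": 0,"wz": 0,"grip": 2}
    - {"dx": 3.5,"dy": 0,"dz": -9,"wx": 0,"wy": 0,"wz": 0,"grip": 2}
    - {"dx": 3.5,"dy": 0,"dz": -9,"wx": 0,"wy": 0,"wz": 0,"grip": 2}
    - {"dx": 3.5,"dy": 0,"dz": -9,"wx": 0,"wy": 0,"wz": 0,"grip": 2}

```text
clock: 3.0
eef_pos: [0.5805, -0.0837, 0.222]
tool_rot: [0.999, 0.037, 0.001, -0.002]
ft_force: [1.1, 6.8, -2.7]
grip_width: 0.025
grasp_force: 59.7
```

```bash
python3 - <<'E'
from h import *
state()
n='scene';p,d=viewer.camera(n)
cv2.imwrite("pics/l1.png",cv2.resize(p[120:270,130:330,::-1],(800,600),interpolation=cv2.INTER_CUBIC))
E
```

```text
t 3.0 tcp [ 0.5805 -0.0837  0.222 ] yaw 4.2 tilt 0.3 q [-0.15  0.42  0.23  1.38  0.01  2.92] F [ 1.1  6.8 -2.7] w 25.0 gf 59.7
```

View pics/l1.png

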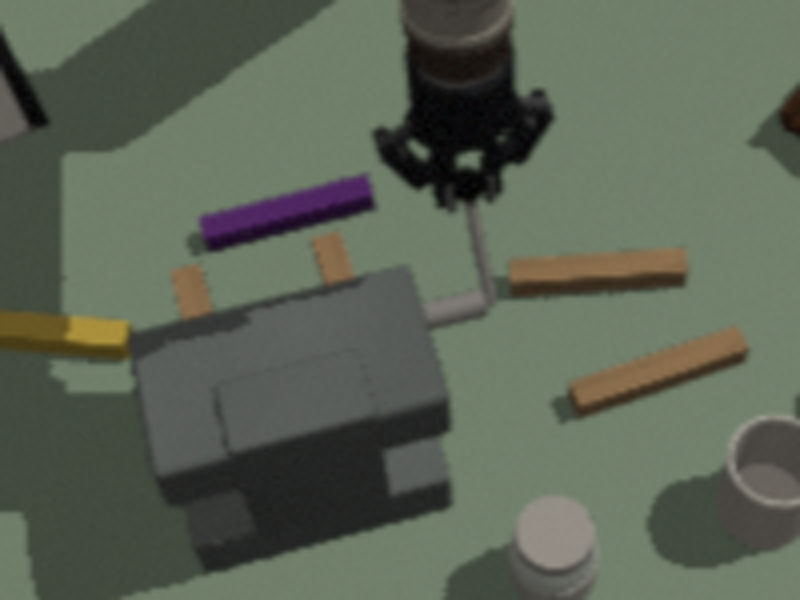

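Lever is up: the knob is at crop pixel (465,190), the arm points up, and both blanks are still in place. Next I release it, retreat and turn the wrist half round.

Emit:
arm_command:
  increments:
    - {"dx": 0,"dy": 0,"dz": 0,"wx": 0,"wy": 0,"wz": 0,"grip": 5.5}
    - {"dx": 0,"dy": 0,"dz": 0,"wx": 0,"wy": 0,"wz": 0,"grip": 5.5}
    - {"dx": 0,"dy": 0,"dz": -3,"wx": 0,"wy": 0,"wz": 0,"grip": 5.5}
    - {"dx": -1,"dy": 0,"dz": -6,"wx": 0,"wy": 0,"wz": -0.1,"grip": 5.5}
    - {"dx": -4,"dy": 2,"dz": -6,"wx": 0,"wy": 0,"wz": -0.25,"grip": 5.5}
    - {"dx": -6,"dy": 4,"dz": -5,"wx": 0,"wy": 0,"wz": -0.4,"grip": 5.5}
    - {"dx": -7,"dy": 7,"dz": -3,"wx": 0,"wy": 0,"wz": -0.55,"grip": 5.5}
    - {"dx": -7,"dy": 10,"dz": 0,"wx": 0,"wy": 0,"wz": -0.7,"grip": 5.5}
    - {"dx": -7,"dy": 10,"dz": 2,"wx": 0,"wy": 0,"wz": -0.85,"grip": 5.5}
    - {"dx": -7,"dy": 10,"dz": 2,"wx": 0,"wy": 0,"wz": -1,"grip": 5.5}

```text
clock: 4.05
eef_pos: [0.5151, -0.1923, 0.1982]
tool_rot: [0.859, 0.511, -0.001, -0.001]
ft_force: [-0.4, -0.0, 1.1]
grip_width: 0.055
grasp_force: 0.0
```

Emit:
arm_command:
  increments:
    - {"dx": 0,"dy": 0,"dz": 0,"wx": 0,"wy": 0,"wz": -0.15,"grip": 5.5}
    - {"dx": 0,"dy": 0,"dz": 0,"wx": 0,"wy": 0,"wz": -0.3,"grip": 5.5}
    - {"dx": 0,"dy": 0,"dz": 0,"wx": 0,"wy": 0,"wz": -0.45,"grip": 5.5}
    - {"dx": 0,"dy": 0,"dz": 0,"wx": 0,"wy": 0,"wz": -0.6,"grip": 5.5}
    - {"dx": 0,"dy": 0,"dz": 0,"wx": 0,"wy": 0,"wz": -0.75,"grip": 5.5}
    - {"dx": 0,"dy": 0,"dz": 0,"wx": 0,"wy": 0,"wz": -0.9,"grip": 5.5}
    - {"dx": 0,"dy": 0,"dz": 0,"wx": 0,"wy": 0,"wz": -1.05,"grip": 5.5}
    - {"dx": 0,"dy": 0,"dz": 0,"wx": 0,"wy": 0,"wz": -1.2,"grip": 5.5}
    - {"dx": 0,"dy": 0,"dz": 0,"wx": 0,"wy": 0,"wz": -1.35,"grip": 5.5}
    - {"dx": 0,"dy": 0,"dz": 0,"wx": 0,"wy": 0,"wz": -1.5,"grip": 5.5}

```text
clock: 5.05
eef_pos: [0.5175, -0.1919, 0.2019]
tool_rot: [0.279, 0.96, -0.0, 0.001]
ft_force: [-0.6, -0.6, -0.2]
grip_width: 0.0548
grasp_force: 0.0
```

```bash
python3 - <<'E'
from h import *
D=down(185); g=mach(-90,60,0); g[1]=-.1915
print(mach(-90,60,0),g)
inc((g+[0,0,.13],D),(g+[0,0,.058],D))
for n in("scene","top"):
    p,d=viewer.camera(n); woods(n,p,d,100)
E
```

```text
[ 0.53753385 -0.19192424  0.        ] [ 0.53753385 -0.1915      0.        ]
t 5.05 tcp [ 0.5175 -0.1919  0.2019] yaw 147.6 tilt 0.2 q [-0.35  0.35  0.09  1.3  -0.    0.21] F [-0.6 -0.6 -0.2] w 54.8 gf 0.0
to [ 0.5375 -0.1915  0.13  ]  d cm [-1.65  1.11  7.19] w [-0.001  0.003 -0.653] | rows>= 4.4
to [ 0.5375 -0.1915  0.058 ]  d cm [-1.63  1.11 14.39] w [-0.001  0.003 -0.653] | rows>= 4.4
scene px [373. 224.] xy [776.2 298.6] wh [46.  87.1] yaw 157.9 z 58.7
scene px [349. 220.] xy [744.4 225.5] wh [47.7 87.8] yaw 158.4 z 59.0
scene px [294. 211.] xy [655.3  65.6] wh [ 25.3 157.8] yaw 97.7 z 24.9
scene px [279. 186.] xy [543.6  39.5] wh [159.7  24.6] yaw 81.7 z 24.9
scene px [372. 122.] xy [375.2 445. ] wh [148.2  22.3] yaw 62.0 z 82.1
top px [ 16. 358.] xy [ 57.5 721.3] wh [188.   31.5] yaw 28.7 z 19.0
top px [103. 258.] xy [377.  438.7] wh [166.8  29. ] yaw 45.8 z 87.3
top px [230. 211.] xy [543.3  36.6] wh [159.3  26.5] yaw 81.6 z 26.2
top px [223. 179.] xy [654.   63.3] wh [ 26.6 157.8] yaw 98.2 z 25.9
top px [176. 152.] xy [741.9 223.4] wh [49.5 95.5] yaw 156.3 z 60.2
top px [156. 142.] xy [774.  296.9] wh [45.5 92.3] yaw 156.5 z 60.3
top px [376. 124.] xy [ 856.8 -475.9] wh [80.3 24.4] yaw 19.1 z 47.0
top px [385. 121.] xy [ 867.8 -510. ] wh [81.4 24.4] yaw 18.3 z 48.1
top px [395. 118.] xy [ 877.6 -544.5] wh [83.1 24.5] yaw 18.7 z 46.8
top px [404. 115.] xy [ 889.  -578.3] wh [79.5 25.7] yaw 19.9 z 46.8
top px [414. 113.] xy [ 899.4 -613.2] wh [80.6 24.4] yaw 19.7 z 47.5
```

Emit:
arm_command:
  increments:
    - {"dx": -0.4,"dy": 0.3,"dz": 0,"wx": 0,"wy": 0,"wz": -0.14,"grip": 5.5}
    - {"dx": -0.8,"dy": 0.6,"dz": 0,"wx": 0,"wy": 0,"wz": -0.28,"grip": 5.5}
    - {"dx": -1.2,"dy": 0.8,"dz": 2,"wx": 0,"wy": 0,"wz": -0.42,"grip": 5.5}
    - {"dx": -1.65,"dy": 1.1,"dz": 5,"wx": 0,"wy": 0,"wz": -0.56,"grip": 5.5}
    - {"dx": -1.65,"dy": 1.1,"dz": 8.5,"wx": 0,"wy": 0,"wz": -0.65,"grip": 5.5}
    - {"dx": -1.65,"dy": 1.1,"dz": 12,"wx": 0,"wy": 0,"wz": -0.65,"grip": 5.5}
    - {"dx": -1.65,"dy": 1.1,"dz": 13.8,"wx": 0,"wy": 0,"wz": -0.65,"grip": 5.5}
    - {"dx": -1.65,"dy": 1.1,"dz": 13.8,"wx": 0,"wy": 0,"wz": -0.65,"grip": 5.5}
    - {"dx": -1.65,"dy": 1.1,"dz": 13.8,"wx": 0,"wy": 0,"wz": -0.65,"grip": 2}
    - {"dx": -1.65,"dy": 1.1,"dz": 13.8,"wx": 0,"wy": 0,"wz": -0.65,"grip": 2}

```text
clock: 6.15
eef_pos: [0.5384, -0.1915, 0.0644]
tool_rot: [-0.039, 0.999, -0.001, 0.002]
ft_force: [0.1, 0.4, 0.0]
grip_width: 0.0268
grasp_force: 0.0
```

Emit:
arm_command:
  increments:
    - {"dx": 0,"dy": 0,"dz": 0,"wx": 0,"wy": 0,"wz": 0,"grip": 2}
    - {"dx": 0,"dy": 0,"dz": 0,"wx": 0,"wy": 0,"wz": 0,"grip": 2}

```text
clock: 6.35
eef_pos: [0.5384, -0.1915, 0.0645]
tool_rot: [-0.039, 0.999, -0.001, 0.002]
ft_force: [-1.4, -0.7, 6.3]
grip_width: 0.0248
grasp_force: 59.6
```

```bash
python3 - <<'E'
from h import *
Rr=rackR(-1); 
p,r=state()
# grip is 40mm toward lower end of the stick in rack
inc((bay(-40,0,60),Rr),(bay(-40,0,5),Rr),(bay(-40,75,60),Rr),(bay(-40,75,5),Rr))
E
```

```text
t 6.35 tcp [ 0.5384 -0.1915  0.0645] yaw -175.5 tilt 0.3 q [-0.34  0.5  -0.07  1.   -0.   -0.42] F [-1.4 -0.7  6.3] w 24.8 gf 59.6
t 6.35 tcp [ 0.5384 -0.1915  0.0645] yaw -175.5 tilt 0.3 q [-0.34  0.5  -0.07  1.   -0.   -0.42] F [-1.4 -0.7  6.3] w 24.8 gf 59.6
to [0.4354 0.2921 0.1037]  d cm [ 6.46 49.01 -4.04] w [-0.112 -0.334 -0.62 ] | rows>= 9.9
to [0.4497 0.3043 0.052 ]  d cm [ 4.96 50.12  1.13] w [-0.112 -0.334 -0.62 ] | rows>= 10.1
to [0.3868 0.3492 0.1037]  d cm [10.86 55.08 -4.07] w [-0.112 -0.334 -0.62 ] | rows>= 11.3
to [0.401  0.3614 0.052 ]  d cm [ 9.36 56.2   1.1 ] w [-0.112 -0.334 -0.62 ] | rows>= 11.4
```

Emit:
arm_command:
  increments:
    - {"dx": 0,"dy": 0,"dz": -0.6,"wx": 0,"wy": 0,"wz": 0,"grip": 2}
    - {"dx": 2.5,"dy": 0,"dz": -0.7,"wx": 0,"wy": 0,"wz": 0,"grip": 2}
    - {"dx": 6,"dy": 0,"dz": -0.8,"wx": 0,"wy": 0,"wz": 0,"grip": 2}
    - {"dx": 10,"dy": 0,"dz": -1.5,"wx": 0,"wy": 0,"wz": 0,"grip": 2}
    - {"dx": 13,"dy": 2,"dz": -4,"wx": 0,"wy": 0,"wz": 0,"grip": 2}
    - {"dx": 14,"dy": 5.5,"dz": -7,"wx": 0,"wy": 0,"wz": 0,"grip": 2}
    - {"dx": 14,"dy": 10,"dz": -8,"wx": 0,"wy": 0,"wz": -0.08,"grip": 2}
    - {"dx": 14,"dy": 14.5,"dz": -9,"wx": 0,"wy": 0,"wz": -0.18,"grip": 2}
    - {"dx": 14,"dy": 19,"dz": -10,"wx": 0,"wy": 0,"wz": -0.28,"grip": 2}
    - {"dx": 14,"dy": 23.5,"dz": -10,"wx": 0,"wy": 0,"wz": -0.4,"grip": 2}

```text
clock: 7.35
eef_pos: [0.3792, 0.0341, 0.1642]
tool_rot: [-0.239, 0.971, -0.0, 0.002]
ft_force: [1.0, -0.7, -0.4]
grip_width: 0.0247
grasp_force: 64.4
```

```bash
python3 - <<'E'
from h import *
Rr=rackR(-1); 
inc((bay(-40,75,70),Rr),(bay(-40,75,6),Rr))
E
```

```text
t 7.35 tcp [0.3792 0.0341 0.1642] yaw -152.3 tilt 0.2 q [ 0.09  0.05 -0.41  1.11  0.   -0.39] F [ 1.  -0.7 -0.4] w 24.7 gf 64.4
to [0.3842 0.347  0.1131]  d cm [-14.95  27.49   5.12] w [-0.041 -0.343 -0.22 ] | rows>= 6.3
to [0.4008 0.3612 0.053 ]  d cm [-17.06  27.99  11.15] w [-0.041 -0.343 -0.22 ] | rows>= 6.9
```

Emit:
arm_command:
  increments:
    - {"dx": -2.1,"dy": 4,"dz": 0,"wx": 0,"wy": 0,"wz": 0,"grip": 2}
    - {"dx": -4.3,"dy": 8,"dz": 0,"wx": 0,"wy": -0.05,"wz": 0,"grip": 2}
    - {"dx": -6.5,"dy": 12,"dz": 0,"wx": -0.01,"wy": -0.1,"wz": -0.05,"grip": 2}
    - {"dx": -8.7,"dy": 16,"dz": 0,"wx": -0.02,"wy": -0.17,"wz": -0.1,"grip": 2}
    - {"dx": -10.9,"dy": 20,"dz": 1,"wx": -0.03,"wy": -0.24,"wz": -0.15,"grip": 2}
    - {"dx": -13,"dy": 24,"dz": 2,"wx": -0.04,"wy": -0.3,"wz": -0.2,"grip": 2}
    - {"dx": -15,"dy": 27.5,"dz": 4,"wx": -0.04,"wy": -0.34,"wz": -0.22,"grip": 2}
    - {"dx": -15,"dy": 27.5,"dz": 5,"wx": -0.04,"wy": -0.34,"wz": -0.22,"grip": 2}
    - {"dx": -15,"dy": 27.5,"dz": 5,"wx": -0.04,"wy": -0.34,"wz": -0.22,"grip": 2}

```text
clock: 8.25
eef_pos: [0.3828, 0.3447, 0.1101]
tool_rot: [-0.34, 0.926, 0.058, 0.157]
ft_force: [-0.5, -0.6, -0.2]
grip_width: 0.0244
grasp_force: 64.5
```

```bash
python3 - <<'E'
from h import *
Rr=rackR(-1); 
inc((bay(-40,75,70),Rr),(bay(-40,75,7),Rr))
p,d=viewer.camera('top')
a=p[180:300,60:220,::-1]
p,d=viewer.camera('scene');b=p[80:200,290:450,::-1]
cv2.imwrite("pics/r1.png",cv2.resize(np.vstack([a,b]),(800*3//5*1,600*6//5//1-120),interpolation=cv2.INTER_CUBIC))
E
```

```text
t 8.25 tcp [0.3828 0.3447 0.1101] yaw -139.7 tilt 19.3 q [ 0.74  0.14 -0.53  0.57 -0.01  0.03] F [-0.5 -0.6 -0.2] w 24.4 gf 64.5
to [0.3842 0.347  0.1131]  d cm [-0.33  0.09 -0.2 ] w [ 0.001 -0.012 -0.003] | rows>= 0.1
to [0.4005 0.361  0.0539]  d cm [-0.41  0.08  6.1 ] w [ 0.001 -0.012 -0.003] | rows>= 1.2
```

View pics/r1.png

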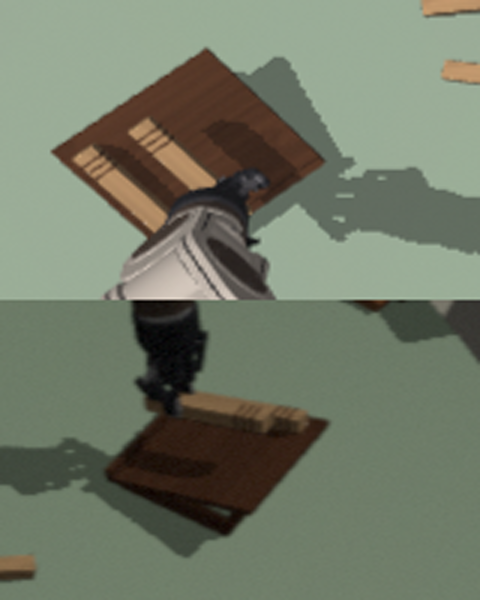

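The stick hangs parallel to the fixed one over bay1, with its banded end upslope (top crop (145,130)). I'll lower it now.

Emit:
arm_command:
  increments:
    - {"dx": -0.4,"dy": 0.1,"dz": 1.5,"wx": 0,"wy": -0.012,"wz": 0,"grip": 2}
    - {"dx": -0.4,"dy": 0.1,"dz": 3,"wx": 0,"wy": -0.012,"wz": 0,"grip": 2}
    - {"dx": -0.4,"dy": 0.1,"dz": 4.5,"wx": 0,"wy": -0.012,"wz": 0,"grip": 2}
    - {"dx": -0.4,"dy": 0.1,"dz": 5.5,"wx": 0,"wy": -0.012,"wz": 0,"grip": 2}
    - {"dx": -0.4,"dy": 0.1,"dz": 6,"wx": 0,"wy": -0.012,"wz": 0,"grip": 2}
    - {"dx": -0.4,"dy": 0.1,"dz": 6.2,"wx": 0,"wy": -0.012,"wz": 0,"grip": 2}
    - {"dx": -0.4,"dy": 0.1,"dz": 6.2,"wx": 0,"wy": -0.012,"wz": 0,"grip": 2}

```text
clock: 9.05
eef_pos: [0.4034, 0.3622, 0.0556]
tool_rot: [-0.338, 0.925, 0.061, 0.165]
ft_force: [-0.4, 0.5, 0.2]
grip_width: 0.0246
grasp_force: 64.5
```

```bash
python3 - <<'E'
from h import *
inc((bay(-40,75,5),rackR(-1)))
p,d=viewer.camera('scene');b=p[80:180,290:440,::-1]
P=cloud('scene',d); p0=np.r_[0,0,-.1493]
m=(mask(p,(8,70,95),(22,190,255))>0)&(P[...,0]>.25)&(P[...,0]<.62)&(P[...,1]>.25)&(P[...,1]<.55)&(P[...,2]>.04)
v=P[m]@BY*1000; h=(P[m]-p0)@BN*1000; u=P[m]@BX*1000-565
for lo,hi in((-10,35),(70,110)): k=(v>lo)&(v<hi); print(k.sum(),'v',np.median(v[k]),'h',np.percentile(h[k],[50,90]),'u',np.percentile(u[k],[1,99]), 'slope h/u',np.polyfit(u[k],h[k],1))
E
```

```text
t 9.05 tcp [0.4034 0.3622 0.0556] yaw -139.9 tilt 20.3 q [ 0.74  0.27 -0.56  0.39 -0.01  0.03] F [-0.4  0.5  0.2] w 24.6 gf 64.5
to [0.401  0.3614 0.052 ]  d cm [0.34 0.09 0.25] w [ 0.     0.006 -0.005] | rows>= 0.1
120 v 14.467486173164799 h [26.61370101 29.19633268] u [-28.45928107  83.35528575] slope h/u [-9.01992587e-03  2.67880046e+01]
131 v 92.85724804122357 h [24.68665904 27.34211381] u [-39.41606448  82.06848665] slope h/u [1.41810424e-02 2.43310920e+01]
```

Emit:
arm_command:
  increments:
    - {"dx": 0.2,"dy": 0,"dz": 0.15,"wx": 0,"wy": 0,"wz": 0,"grip": 2}
    - {"dx": 0.2,"dy": 0,"dz": 0.3,"wx": 0,"wy": 0,"wz": 0,"grip": 2}
    - {"dx": 0.2,"dy": 0,"dz": 0.3,"wx": 0,"wy": 0,"wz": 0,"grip": 2}

```text
clock: 9.4
eef_pos: [0.4025, 0.3619, 0.0539]
tool_rot: [-0.338, 0.924, 0.062, 0.166]
ft_force: [-7.9, -5.6, 15.8]
grip_width: 0.0246
grasp_force: 67.0
```

Emit:
arm_command:
  increments:
    - {"dx": 0,"dy": 0,"dz": 0,"wx": 0,"wy": 0,"wz": 0,"grip": 4.5}
    - {"dx": 0,"dy": 0,"dz": 0,"wx": 0,"wy": 0,"wz": 0,"grip": 4.5}
    - {"dx": 0,"dy": 0,"dz": 0,"wx": 0,"wy": 0,"wz": 0,"grip": 4.5}
    - {"dx": 0,"dy": 0,"dz": -2.5,"wx": 0,"wy": 0,"wz": 0,"grip": 4.5}
    - {"dx": 0,"dy": 0,"dz": -6.5,"wx": 0,"wy": 0,"wz": 0,"grip": 4.5}
    - {"dx": 3,"dy": -3.5,"dz": -8.5,"wx": 0,"wy": 0.1,"wz": 0,"grip": 4.5}
    - {"dx": 5,"dy": -8,"dz": -10,"wx": 0,"wy": 0.2,"wz": 0,"grip": 4.5}
    - {"dx": 6,"dy": -12.5,"dz": -10,"wx": 0,"wy": 0.34,"wz": 0,"grip": 4.5}

```text
clock: 10.2
eef_pos: [0.4125, 0.2059, 0.127]
tool_rot: [-0.345, 0.939, 0.003, 0.005]
ft_force: [2.1, 1.3, -0.0]
grip_width: 0.0451
grasp_force: 0.0
```

```bash
cat >> h.py <<'E'
def rackcheck(n='scene'):
    p,d=viewer.camera(n); P=cloud(n,d); p0=np.r_[0,0,-.1493]
    m=(mask(p,(8,70,95),(22,190,255))>0)&(P[...,0]>.25)&(P[...,0]<.62)&(P[...,1]>.2)&(P[...,1]<.55)&(P[...,2]>.04)
    v=P[m]@BY*1000+60; h=(P[m]-p0)@BN*1000; u=P[m]@BX*1000-565
    for lo,hi in((-30,35),(45,105),(130,180)):
        k=(v>lo)&(v<hi)
        if k.sum()>20: print(n,k.sum(),'v',np.median(v[k]).round(1),'h',np.median(h[k]).round(1),'u',np.percentile(u[k],[1,99]).round(),'slopes h,v',np.polyfit(u[k],h[k],1)[0].round(3),np.polyfit(u[k],v[k],1)[0].round(3))
def look(n,box,name,size=(800,600)):
    p,d=viewer.camera(n); x0,y0,x1,y1=box; cv2.imwrite('pics/'+name,cv2.resize(p[y0:y1,x0:x1,::-1],size,interpolation=cv2.INTER_CUBIC))
E
python3 - <<'E'
from h import *
rackcheck();rackcheck('top')
g=mach(-90,-60,0); g[1]=-.3135
print(mach(-90,-60,0))
D=down(185); inc((np.array([.40,-.05,.2]),D),(g+[-.04,0,.14],D),(g+[0,0,.064],D))
for n in("scene","top"):
    p,d=viewer.camera(n); woods(n,p,d,100)
E
```

```text
scene 173 v 75.6 h 24.9 u [-75.  83.] slopes h,v 0.004 0.014
scene 164 v 151.9 h 24.9 u [-74.  81.] slopes h,v 0.002 0.001
top 200 v 75.9 h 26.7 u [-26.  80.] slopes h,v -0.002 -0.129
top 460 v 149.5 h 26.9 u [-79.  79.] slopes h,v -0.019 0.011
[ 0.54590462 -0.31163193  0.        ]
t 10.3 tcp [0.4182 0.2053 0.1235] yaw -140.2 tilt 0.6 q [ 0.45  0.25 -0.28  1.03  0.   -0.24] F [-0.4  1.  -0.7] w 44.8 gf 0.0
to [ 0.4  -0.05  0.2 ]  d cm [ 17.67 -18.43  -7.85] w [0.004 0.01  0.608] | rows>= 5.3
to [ 0.5059 -0.3135  0.14  ]  d cm [ 26.49 -45.45  -1.96] w [0.004 0.01  0.608] | rows>= 10.5
to [ 0.5459 -0.3135  0.064 ]  d cm [ 23.49 -48.02   5.67] w [0.004 0.01  0.608] | rows>= 10.8
scene px [373. 224.] xy [776.3 298.6] wh [46.  87.1] yaw 157.9 z 58.7
scene px [349. 220.] xy [744.6 225.4] wh [47.6 87.3] yaw 158.4 z 58.9
scene px [294. 211.] xy [655.   66.4] wh [ 25.1 159.4] yaw 97.7 z 24.7
scene px [279. 186.] xy [543.6  39.5] wh [159.7  24.5] yaw 81.7 z 25.2
scene px [362. 134.] xy [427.  386.1] wh [148.5  22.7] yaw 60.3 z 84.0
scene px [372. 122.] xy [377.3 443.6] wh [147.8  22. ] yaw 60.
[... 201 characters left out ...]
3.3 z 105.0
top px [230. 211.] xy [543.5  36.6] wh [159.3  26.3] yaw 81.8 z 25.6
top px [334. 203.] xy [ 565.5 -311.1] wh [122.9  29.8] yaw 5.6 z 86.5
top px [223. 179.] xy [654.   63.1] wh [ 26.6 158.2] yaw 98.2 z 26.1
top px [176. 152.] xy [741.7 223.4] wh [49.5 95.2] yaw 156.3 z 60.4
top px [155. 142.] xy [773.6 297.1] wh [45.5 93.4] yaw 156.5 z 60.1
top px [376. 124.] xy [ 856.9 -476. ] wh [80.3 24.4] yaw 19.1 z 46.7
top px [385. 121.] xy [ 868.  -510.2] wh [81.4 24.4] yaw 18.3 z 47.6
top px [395. 118.] xy [ 877.6 -544.7] wh [83.  23.9] yaw 18.9 z 47.1
top px [404. 115.] xy [ 888.6 -577.9] wh [79.5 25.7] yaw 19.9 z 47.8
top px [414. 113.] xy [ 899.6 -613.4] wh [80.6 24.4] yaw 19.7 z 47.0
```

Emit:
arm_command:
  increments:
    - {"dx": 3,"dy": -3.2,"dz": -2,"wx": 0,"wy": 0.01,"wz": 0.1,"grip": 5}
    - {"dx": 6,"dy": -6.4,"dz": -4,"wx": 0,"wy": 0.01,"wz": 0.2,"grip": 5}
    - {"dx": 9,"dy": -9.6,"dz": -6,"wx": 0,"wy": 0.01,"wz": 0.3,"grip": 5}
    - {"dx": 12,"dy": -12.8,"dz": -6,"wx": 0,"wy": 0.01,"wz": 0.4,"grip": 5}
    - {"dx": 15,"dy": -16,"dz": -6,"wx": 0,"wy": 0.01,"wz": 0.5,"grip": 5}
    - {"dx": 17.7,"dy": -19.5,"dz": -6,"wx": 0,"wy": 0.01,"wz": 0.6,"grip": 5}
    - {"dx": 19.5,"dy": -24,"dz": -6,"wx": 0,"wy": 0.01,"wz": 0.61,"grip": 5}
    - {"dx": 21,"dy": -28.5,"dz": -5,"wx": 0,"wy": 0.01,"wz": 0.61,"grip": 5}
    - {"dx": 22.5,"dy": -33,"dz": -4,"wx": 0,"wy": 0.01,"wz": 0.61,"grip": 5}
    - {"dx": 24,"dy": -37.5,"dz": -3,"wx": 0,"wy": 0.01,"wz": 0.61,"grip": 5}

```text
clock: 11.4
eef_pos: [0.4727, -0.2344, 0.1504]
tool_rot: [-0.047, 0.999, 0.003, 0.001]
ft_force: [0.5, -0.2, 0.5]
grip_width: 0.0496
grasp_force: 0.0
```

```bash
python3 - <<'E'
from h import *
g=mach(-90,-60,0); g[1]=-.3125
D=down(185); inc((g+[-.02,0,.14],D),(g+[0,0,.064],D))
E
```

```text
t 11.4 tcp [ 0.4727 -0.2344  0.1504] yaw -174.6 tilt 0.4 q [-0.46  0.34 -0.07  1.16  0.01 -0.56] F [ 0.5 -0.2  0.5] w 49.6 gf 0.0
to [ 0.5259 -0.3125  0.14  ]  d cm [-4.56 -8.28  1.  ] w [0.006 0.002 0.006] | rows>= 1.9
to [ 0.5459 -0.3125  0.064 ]  d cm [-6.54 -8.51  8.6 ] w [0.006 0.002 0.006] | rows>= 2.8
```

Emit:
arm_command:
  increments:
    - {"dx": -2.3,"dy": -4.1,"dz": 0.5,"wx": 0,"wy": 0,"wz": 0,"grip": 5}
    - {"dx": -4.6,"dy": -8.3,"dz": 1,"wx": 0,"wy": 0,"wz": 0,"grip": 5}
    - {"dx": -6.5,"dy": -8.5,"dz": 4,"wx": 0,"wy": 0,"wz": 0,"grip": 5}
    - {"dx": -6.5,"dy": -8.5,"dz": 7,"wx": 0,"wy": 0,"wz": 0,"grip": 5}
    - {"dx": -6.5,"dy": -8.5,"dz": 8.6,"wx": 0,"wy": 0,"wz": 0,"grip": 5}
    - {"dx": -6.5,"dy": -8.5,"dz": 8.6,"wx": 0,"wy": 0,"wz": 0,"grip": 5}
    - {"dx": -6.5,"dy": -8.5,"dz": 8.6,"wx": 0,"wy": 0,"wz": 0,"grip": 2}
    - {"dx": -6.5,"dy": -8.5,"dz": 8.6,"wx": 0,"wy": 0,"wz": 0,"grip": 2}
    - {"dx": -6.5,"dy": -8.5,"dz": 8.6,"wx": 0,"wy": 0,"wz": 0,"grip": 2}
    - {"dx": -6.5,"dy": -8.5,"dz": 8.6,"wx": 0,"wy": 0,"wz": 0,"grip": 2}

```text
clock: 12.4
eef_pos: [0.5458, -0.3124, 0.0658]
tool_rot: [-0.046, 0.999, 0.003, 0.002]
ft_force: [0.6, 1.0, 3.3]
grip_width: 0.0248
grasp_force: 60.4
```

Emit:
arm_command:
  increments:
    - {"dx": 0,"dy": 0,"dz": -0.6,"wx": 0,"wy": 0,"wz": 0,"grip": 2}
    - {"dx": 2.5,"dy": 0,"dz": -0.7,"wx": 0,"wy": 0,"wz": 0,"grip": 2}
    - {"dx": 6,"dy": 0,"dz": -0.8,"wx": 0,"wy": 0,"wz": 0,"grip": 2}
    - {"dx": 10,"dy": 0,"dz": -1.5,"wx": 0,"wy": 0,"wz": 0,"grip": 2}
    - {"dx": 13,"dy": 2,"dz": -4,"wx": 0,"wy": 0,"wz": 0,"grip": 2}
    - {"dx": 14,"dy": 5.5,"dz": -7,"wx": 0,"wy": 0,"wz": 0,"grip": 2}
    - {"dx": 14,"dy": 10,"dz": -8,"wx": 0,"wy": 0,"wz": 0,"grip": 2}
    - {"dx": 14,"dy": 14.5,"dz": -9,"wx": 0,"wy": 0,"wz": 0,"grip": 2}
    - {"dx": 14,"dy": 19,"dz": -10,"wx": 0,"wy": 0,"wz": 0,"grip": 2}
    - {"dx": 14,"dy": 23.5,"dz": -10,"wx": 0,"wy": 0,"wz": 0,"grip": 2}

```text
clock: 13.4
eef_pos: [0.3844, -0.0907, 0.1674]
tool_rot: [-0.045, 0.999, 0.003, 0.002]
ft_force: [0.8, -0.6, -1.2]
grip_width: 0.0247
grasp_force: 59.9
```

```bash
python3 - <<'E'
from h import *
inc((np.array([.38,.10,.17]),down(205)),(bay(-40,0,70),rackR(-1)))
for n in("scene","top"):
    p,d=viewer.camera(n); woods(n,p,d,150)
E
```

```text
t 13.4 tcp [ 0.3844 -0.0907  0.1674] yaw -174.8 tilt 0.4 q [-0.24  0.07 -0.37  1.13  0.01 -0.33] F [ 0.8 -0.6 -1.2] w 24.7 gf 59.9
to [0.38 0.1  0.17]  d cm [-1.28 19.03 -0.16] w [ 0.004  0.006 -0.346] | rows>= 3.8
to [0.4328 0.2899 0.1131]  d cm [-8.23 37.44  5.66] w [-0.104 -0.331 -0.609] | rows>= 7.8
scene px [373. 224.] xy [776.2 298.7] wh [46.  87.2] yaw 157.9 z 58.6
scene px [349. 220.] xy [744.2 225.6] wh [47.7 87.3] yaw 158.4 z 59.0
scene px [294. 211.] xy [654.8  65.7] wh [ 25.  157.8] yaw 98.0 z 24.7
scene px [279. 186.] xy [543.7  39.2] wh [159.1  24.7] yaw 81.6 z 25.3
top px [ 16. 358.] xy [ 58.1 721.5] wh [189.3  31.5] yaw 28.7 z 19.2
top px [103. 258.] xy [376.9 438.9] wh [166.9  28.8] yaw 45.8 z 86.9
top px [122. 243.] xy [427.6 380.5] wh [166.   28.4] yaw 44.8 z 87.5
top px [230. 211.] xy [543.5  36.6] wh [159.3  26.3] yaw 81.8 z 25.9
top px [223. 179.] xy [653.9  63.3] wh [ 26.5 157.7] yaw 98.2 z 26.2
top px [176. 152.] xy [741.8 223.4] wh [49.5 95.5] yaw 156.3 z 60.3
top px [156. 142.] xy [774.2 297. ] wh [45.5 92.3] yaw 156.5 z 59.8
```

Emit:
arm_command:
  increments:
    - {"dx": 0,"dy": 4.3,"dz": -0.5,"wx": 0,"wy": 0,"wz": -0.08,"grip": 2}
    - {"dx": 0,"dy": 8.6,"dz": -0.5,"wx": 0,"wy": 0,"wz": -0.18,"grip": 2}
    - {"dx": -1,"dy": 13,"dz": -0.5,"wx": -0.02,"wy": -0.05,"wz": -0.28,"grip": 2}
    - {"dx": -2,"dy": 17.5,"dz": -0.5,"wx": -0.03,"wy": -0.1,"wz": -0.38,"grip": 2}
    - {"dx": -3.5,"dy": 22,"dz": 0,"wx": -0.05,"wy": -0.15,"wz": -0.48,"grip": 2}
    - {"dx": -5,"dy": 26.5,"dz": 1,"wx": -0.07,"wy": -0.21,"wz": -0.56,"grip": 2}
    - {"dx": -6.5,"dy": 31,"dz": 2.5,"wx": -0.09,"wy": -0.27,"wz": -0.61,"grip": 2}
    - {"dx": -7.7,"dy": 35,"dz": 4,"wx": -0.1,"wy": -0.33,"wz": -0.61,"grip": 2}
    - {"dx": -8.2,"dy": 37.4,"dz": 5.6,"wx": -0.1,"wy": -0.33,"wz": -0.61,"grip": 2}
    - {"dx": -8.2,"dy": 37.4,"dz": 5.6,"wx": -0.1,"wy": -0.33,"wz": -0.61,"grip": 2}

```text
clock: 14.5
eef_pos: [0.4303, 0.2898, 0.1099]
tool_rot: [-0.343, 0.924, 0.059, 0.159]
ft_force: [-0.7, -1.0, -0.9]
grip_width: 0.0243
grasp_force: 59.9
```

```bash
python3 - <<'E'
from h import *
inc((bay(-40,0,70),rackR(-1)),(bay(-40,0,5),rackR(-1)))
rackcheck()
E
```

```text
t 14.5 tcp [0.4303 0.2898 0.1099] yaw -139.3 tilt 19.5 q [ 0.56  0.15 -0.52  0.56  0.05 -0.14] F [-0.7 -1.  -0.9] w 24.3 gf 59.9
to [0.4328 0.2899 0.1131]  d cm [-0.29 -0.15 -0.24] w [ 0.002 -0.008  0.004] | rows>= 0.1
to [0.4497 0.3043 0.052 ]  d cm [-0.34 -0.16  6.26] w [ 0.002 -0.008  0.004] | rows>= 1.3
scene 151 v 1.9 h 84.5 u [-34.  77.] slopes h,v -0.007 -0.015
scene 105 v 78.8 h 25.4 u [-64.  83.] slopes h,v 0.003 -0.04
scene 165 v 152.8 h 24.7 u [-73.  81.] slopes h,v 0.003 0.0
```

Emit:
arm_command:
  increments:
    - {"dx": -0.1,"dy": -0.15,"dz": 2,"wx": 0,"wy": -0.008,"wz": 0,"grip": 2}
    - {"dx": -0.2,"dy": -0.15,"dz": 4,"wx": 0,"wy": -0.008,"wz": 0,"grip": 2}
    - {"dx": -0.2,"dy": -0.15,"dz": 5.3,"wx": 0,"wy": -0.008,"wz": 0,"grip": 2}
    - {"dx": -0.2,"dy": -0.15,"dz": 5.9,"wx": 0,"wy": -0.008,"wz": 0,"grip": 2}
    - {"dx": -0.2,"dy": -0.15,"dz": 6.2,"wx": 0,"wy": -0.008,"wz": 0,"grip": 2}
    - {"dx": -0.2,"dy": -0.15,"dz": 6.3,"wx": 0,"wy": -0.008,"wz": 0,"grip": 2}
    - {"dx": -0.2,"dy": -0.15,"dz": 6.3,"wx": 0,"wy": -0.008,"wz": 0,"grip": 2}

```text
clock: 15.25
eef_pos: [0.4503, 0.302, 0.0543]
tool_rot: [-0.34, 0.924, 0.061, 0.165]
ft_force: [-0.2, 0.1, 0.1]
grip_width: 0.0246
grasp_force: 60.0
```

```bash
python3 - <<'E'
from h import *
inc((bay(-40,0,5),rackR(-1)))
rackcheck()
E
```

```text
t 15.25 tcp [0.4503 0.302  0.0543] yaw -139.6 tilt 20.2 q [ 0.56  0.27 -0.55  0.4   0.05 -0.13] F [-0.2  0.1  0.1] w 24.6 gf 60.0
to [0.4497 0.3043 0.052 ]  d cm [-0.01  0.21  0.25] w [0.    0.004 0.   ] | rows>= 0.1
scene 138 v -2.3 h 25.0 u [-31.  81.] slopes h,v -0.011 -0.01
scene 143 v 75.7 h 24.9 u [-46.  83.] slopes h,v 0.004 0.008
scene 165 v 151.4 h 24.9 u [-74.  82.] slopes h,v -0.002 0.004
```

Emit:
arm_command:
  increments:
    - {"dx": 0,"dy": 0.2,"dz": 0.15,"wx": 0,"wy": 0,"wz": 0,"grip": 2}
    - {"dx": 0,"dy": 0.2,"dz": 0.25,"wx": 0,"wy": 0,"wz": 0,"grip": 2}
    - {"dx": 0,"dy": 0.2,"dz": 0.25,"wx": 0,"wy": 0,"wz": 0,"grip": 4.5}
    - {"dx": 0,"dy": 0.2,"dz": 0.25,"wx": 0,"wy": 0,"wz": 0,"grip": 4.5}
    - {"dx": 0,"dy": 0.2,"dz": 0.2,"wx": 0,"wy": 0,"wz": 0,"grip": 4.5}
    - {"dx": 0,"dy": 0.2,"dz": -2.5,"wx": 0,"wy": 0,"wz": 0,"grip": 4.5}
    - {"dx": 0,"dy": 0,"dz": -6.5,"wx": 0,"wy": 0,"wz": 0,"grip": 4.5}
    - {"dx": 1,"dy": -4,"dz": -9,"wx": 0,"wy": 0.1,"wz": 0,"grip": 4.5}
    - {"dx": 2,"dy": -8.5,"dz": -10,"wx": 0,"wy": 0.2,"wz": 0,"grip": 5}
    - {"dx": 3,"dy": -13,"dz": -10,"wx": 0,"wy": 0.34,"wz": 0,"grip": 5}

```text
clock: 16.3
eef_pos: [0.4876, 0.162, 0.1401]
tool_rot: [-0.347, 0.938, 0.002, 0.006]
ft_force: [0.6, 1.1, -0.1]
grip_width: 0.0501
grasp_force: 0.0
```

```bash
python3 - <<'E'
from h import *
rackcheck()
for n in("scene","top"):
    p,d=viewer.camera(n); woods(n,p,d,250)
D=down(262); inc((np.array([.536,-.0016,.12]),D),(np.array([.538,-.0016,.004]),D))
E
```

```text
scene 188 v -2.5 h 24.7 u [-77.  78.] slopes h,v -0.007 -0.007
scene 171 v 74.6 h 25.2 u [-72.  82.] slopes h,v 0.001 0.02
scene 166 v 152.7 h 24.6 u [-73.  80.] slopes h,v -0.001 0.005
scene px [373. 224.] xy [776.1 298.7] wh [46.  87.7] yaw 157.9 z 58.9
scene px [349. 220.] xy [744.3 225.5] wh [47.6 87.8] yaw 158.4 z 58.8
top px [ 16. 358.] xy [ 57.5 721.2] wh [187.9  31.5] yaw 28.7 z 19.2
top px [103. 258.] xy [377.2 438.5] wh [166.9  28.9] yaw 46.1 z 87.3
top px [122. 243.] xy [427.7 380.7] wh [166.1  28.4] yaw 44.8 z 86.7
top px [138. 224.] xy [485.8 327.7] wh [137.   28.5] yaw 42.8 z 94.7
top px [230. 211.] xy [543.5  36.9] wh [158.9  26.7] yaw 82.1 z 25.8
top px [223. 179.] xy [653.9  63.3] wh [ 26.6 157.8] yaw 98.2 z 26.0
top px [176. 152.] xy [741.8 223.5] wh [49.5 95.2] yaw 156.3 z 60.0
top px [155. 142.] xy [773.5 297.1] wh [45.5 93.4] yaw 156.5 z 60.3
t 16.45 tcp [0.4891 0.1621 0.1344] yaw -139.7 tilt 0.5 q [ 0.32  0.33 -0.14  1.1   0.   -0.39] F [-0.2  0.2 -0.5] w 49.9 gf 0.0
to [ 0.536  -0.0016  0.12  ]  d cm [  7.03 -15.52   1.36] w [-0.002  0.009 -0.728] | rows>= 4.9
to [ 0.538  -0.0016  0.004 ]  d cm [  6.98 -15.67  12.96] w [-0.002  0.009 -0.728] | rows>= 4.9
```

Both finished sticks lie well on the rack. Next is blank A: the counter stick at top px (230,211), pale wood with no bands and z 26. B at (223,179) fits as well. I checked both in the enlarged crop viewed earlier.

Emit:
arm_command:
  increments:
    - {"dx": 1.4,"dy": -3.1,"dz": 0,"wx": 0,"wy": 0.005,"wz": -0.14,"grip": 5}
    - {"dx": 2.8,"dy": -6.2,"dz": 0.5,"wx": 0,"wy": 0.009,"wz": -0.28,"grip": 5}
    - {"dx": 4.2,"dy": -9.3,"dz": 1,"wx": 0,"wy": 0.009,"wz": -0.42,"grip": 5}
    - {"dx": 5.6,"dy": -12.4,"dz": 1.3,"wx": 0,"wy": 0.009,"wz": -0.57,"grip": 5}
    - {"dx": 7,"dy": -15.6,"dz": 1.3,"wx": 0,"wy": 0.009,"wz": -0.72,"grip": 5}
    - {"dx": 7,"dy": -15.6,"dz": 3.5,"wx": 0,"wy": 0.009,"wz": -0.73,"grip": 5}
    - {"dx": 7,"dy": -15.6,"dz": 7,"wx": 0,"wy": 0.009,"wz": -0.73,"grip": 5}
    - {"dx": 7,"dy": -15.6,"dz": 9,"wx": 0,"wy": 0.009,"wz": -0.73,"grip": 5}
    - {"dx": 7,"dy": -15.6,"dz": 9,"wx": 0,"wy": 0.009,"wz": -0.73,"grip": 5}

```text
clock: 17.35
eef_pos: [0.5317, 0.0005, 0.043]
tool_rot: [-0.659, 0.752, 0.001, -0.001]
ft_force: [-0.8, -0.0, 1.2]
grip_width: 0.05
grasp_force: 0.0
```

```bash
python3 - <<'E'
from h import *
D=down(262); inc((np.array([.538,-.0016,.004]),D))
E
```

```text
t 17.35 tcp [5.317e-01 5.000e-04 4.300e-02] yaw -97.6 tilt 0.1 q [ 0.    0.46 -0.2   0.91  0.   -1.44] F [-0.8 -0.   1.2] w 50.0 gf 0.0
to [ 0.538  -0.0016  0.004 ]  d cm [ 0.13 -0.66  3.89] w [0.002 0.    0.007] | rows>= 0.8
```

Emit:
arm_command:
  increments:
    - {"dx": 0.1,"dy": -0.6,"dz": 1,"wx": 0,"wy": 0,"wz": 0,"grip": 5}
    - {"dx": 0.1,"dy": -0.6,"dz": 2.5,"wx": 0,"wy": 0,"wz": 0,"grip": 5}
    - {"dx": 0.1,"dy": -0.6,"dz": 3.6,"wx": 0,"wy": 0,"wz": 0,"grip": 5}
    - {"dx": 0.1,"dy": -0.6,"dz": 3.8,"wx": 0,"wy": 0,"wz": 0,"grip": 5}
    - {"dx": 0.1,"dy": -0.6,"dz": 3.8,"wx": 0,"wy": 0,"wz": 0,"grip": 2}
    - {"dx": 0.1,"dy": -0.6,"dz": 3.8,"wx": 0,"wy": 0,"wz": 0,"grip": 2}
    - {"dx": 0.1,"dy": -0.6,"dz": 3.8,"wx": 0,"wy": 0,"wz": 0,"grip": 2}
    - {"dx": 0.1,"dy": -0.6,"dz": 3.8,"wx": 0,"wy": 0,"wz": 0,"grip": 2}

```text
clock: 18.15
eef_pos: [0.5423, -0.0022, 0.0088]
tool_rot: [-0.658, 0.753, -0.002, 0.002]
ft_force: [-0.4, 0.6, 3.3]
grip_width: 0.0247
grasp_force: 60.1
```

```bash
python3 - <<'E'
from h import *
D=down(184); a=mach(-200,60,150)
inc((np.array([.42,-.04,.12]),down(225)),(a,D),(mach(-175,60,71),D),(mach(-95,60,71),D))
E
```

```text
t 18.15 tcp [ 0.5423 -0.0022  0.0088] yaw -97.7 tilt 0.4 q [-0.    0.52 -0.22  0.83  0.   -1.44] F [-0.4  0.6  3.3] w 24.7 gf 60.1
to [ 0.42 -0.04  0.12]  d cm [  5.37  11.55 -11.2 ] w [-0.006  0.003  0.651] | rows>= 4.4
to [ 0.4278 -0.1996  0.15  ]  d cm [ 21.08   8.62 -14.2 ] w [-0.005  0.005  1.367] | rows>= 9.2
to [ 0.4527 -0.1979  0.071 ]  d cm [20.58  6.22 -6.28] w [-0.005  0.005  1.367] | rows>= 9.2
to [ 0.5325 -0.1923  0.071 ]  d cm [18.96 -1.61 -6.23] w [-0.005  0.005  1.367] | rows>= 9.2
```

Emit:
arm_command:
  increments:
    - {"dx": 0,"dy": 0.3,"dz": 0,"wx": 0,"wy": 0,"wz": 0,"grip": 4}
    - {"dx": 0,"dy": 0.3,"dz": 0,"wx": 0,"wy": 0,"wz": 0,"grip": 4}
    - {"dx": 0,"dy": 0.3,"dz": 0.3,"wx": 0,"wy": 0,"wz": 0,"grip": 4}
    - {"dx": 0,"dy": 0.3,"dz": 0.5,"wx": 0,"wy": 0,"wz": 0,"grip": 4}
    - {"dx": 0,"dy": 0.3,"dz": 0.5,"wx": 0,"wy": 0,"wz": 0,"grip": 2}
    - {"dx": 0,"dy": 0.3,"dz": 0.5,"wx": 0,"wy": 0,"wz": 0,"grip": 2}
    - {"dx": 0,"dy": 0.3,"dz": 0.5,"wx": 0,"wy": 0,"wz": 0,"grip": 2}
    - {"dx": 0,"dy": 0.3,"dz": 0.5,"wx": 0,"wy": 0,"wz": 0,"grip": 2}

```text
clock: 18.95
eef_pos: [0.5383, -0.0018, 0.0027]
tool_rot: [-0.658, 0.753, -0.001, 0.001]
ft_force: [0.7, -0.0, -0.3]
grip_width: 0.0249
grasp_force: 59.0
```

```bash
python3 - <<'E'
from h import *
D=down(184); a=mach(-200,60,150)
inc((np.array([.42,-.04,.12]),down(225)),(a,D),(mach(-175,60,71),D),(mach(-95,60,71),D))
E
```

```text
t 18.95 tcp [ 0.5383 -0.0018  0.0027] yaw -97.7 tilt 0.2 q [-0.    0.52 -0.23  0.82  0.   -1.44] F [ 0.7 -0.  -0.3] w 24.9 gf 59.0
to [ 0.42 -0.04  0.12]  d cm [  5.36  11.17 -11.78] w [-0.003  0.002  0.652] | rows>= 4.4
to [ 0.4278 -0.1996  0.15  ]  d cm [ 21.07   8.25 -14.78] w [-0.003  0.003  1.367] | rows>= 9.2
to [ 0.4527 -0.1979  0.071 ]  d cm [20.57  5.83 -6.87] w [-0.003  0.003  1.367] | rows>= 9.2
to [ 0.5325 -0.1923  0.071 ]  d cm [18.95 -2.   -6.84] w [-0.003  0.003  1.367] | rows>= 9.2
```

Emit:
arm_command:
  increments:
    - {"dx": 0,"dy": 0.5,"dz": -3,"wx": 0,"wy": 0,"wz": 0,"grip": 2}
    - {"dx": 0,"dy": 3,"dz": -6.5,"wx": 0,"wy": 0,"wz": 0.1,"grip": 2}
    - {"dx": 1,"dy": 7,"dz": -9,"wx": 0,"wy": 0,"wz": 0.22,"grip": 2}
    - {"dx": 4,"dy": 10,"dz": -11,"wx": 0,"wy": 0,"wz": 0.35,"grip": 2}
    - {"dx": 7,"dy": 12,"dz": -12,"wx": 0,"wy": 0,"wz": 0.49,"grip": 2}
    - {"dx": 11,"dy": 12,"dz": -13,"wx": 0,"wy": 0,"wz": 0.63,"grip": 2}
    - {"dx": 14.5,"dy": 11,"dz": -14,"wx": 0,"wy": 0,"wz": 0.77,"grip": 2}
    - {"dx": 18,"dy": 10,"dz": -14.5,"wx": 0,"wy": 0,"wz": 0.91,"grip": 2}
    - {"dx": 20,"dy": 9,"dz": -14.5,"wx": 0,"wy": 0,"wz": 1.05,"grip": 2}
    - {"dx": 21,"dy": 8.2,"dz": -14.5,"wx": 0,"wy": 0,"wz": 1.19,"grip": 2}

```text
clock: 19.95
eef_pos: [0.4288, -0.2012, 0.1477]
tool_rot: [-0.119, 0.993, -0.001, 0.003]
ft_force: [-0.6, 0.2, -0.7]
grip_width: 0.0249
grasp_force: 59.2
```

```bash
python3 - <<'E'
from h import *
D=down(184)
inc((mach(-195,60,110),D),(mach(-175,60,69),D),(mach(-105,60,69),D))
E
```

```text
t 19.95 tcp [ 0.4288 -0.2012  0.1477] yaw -166.3 tilt 0.3 q [-0.44  0.24 -0.22  1.1   0.   -0.68] F [-0.6  0.2 -0.7] w 24.9 gf 59.2
to [ 0.4328 -0.1992  0.11  ]  d cm [-0.42  0.1   3.77] w [-0.001  0.005  0.169] | rows>= 1.1
to [ 0.4527 -0.1979  0.069 ]  d cm [-2.37 -0.23  7.88] w [-0.001  0.005  0.169] | rows>= 1.6
to [ 0.5226 -0.193   0.069 ]  d cm [-9.27 -1.41  7.92] w [-0.001  0.005  0.169] | rows>= 2.5
```

Emit:
arm_command:
  increments:
    - {"dx": -0.4,"dy": 0.1,"dz": 1,"wx": 0,"wy": 0,"wz": 0.1,"grip": 2}
    - {"dx": -0.4,"dy": 0.1,"dz": 3,"wx": 0,"wy": 0.004,"wz": 0.17,"grip": 2}
    - {"dx": -0.5,"dy": 0.1,"dz": 5,"wx": 0,"wy": 0.004,"wz": 0.17,"grip": 2}
    - {"dx": -0.5,"dy": 0.1,"dz": 6.5,"wx": 0,"wy": 0.004,"wz": 0.17,"grip": 2}
    - {"dx": -0.5,"dy": 0.1,"dz": 6.5,"wx": 0,"wy": 0.004,"wz": 0.17,"grip": 2}

```text
clock: 20.45
eef_pos: [0.4314, -0.1959, 0.0803]
tool_rot: [-0.038, 0.999, 0.001, -0.002]
ft_force: [-0.7, 0.6, -0.9]
grip_width: 0.0249
grasp_force: 59.2
```

```bash
python3 - <<'E'
from h import *
D=down(184)
inc((mach(-175,60,69),D),(mach(-105,60,69),D),(mach(-90,60,66),D))
for n in("scene","top"):
    p,d=viewer.camera(n); woods(n,p,d,80)
look('top',(260,130,380,250),'m1.png',(600,600))
E
```

```text
t 20.45 tcp [ 0.4314 -0.1959  0.0803] yaw -175.6 tilt 0.3 q [-0.43  0.32 -0.31  0.95 -0.   -0.5 ] F [-0.7  0.6 -0.9] w 24.9 gf 59.2
to [ 0.4527 -0.1979  0.069 ]  d cm [-2.11 -0.36  1.12] w [ 0.002 -0.004  0.007] | rows>= 0.5
to [ 0.5226 -0.193   0.069 ]  d cm [-9.11 -0.41  1.09] w [ 0.002 -0.004  0.007] | rows>= 1.8
to [ 0.5375 -0.1919  0.066 ]  d cm [-10.61  -0.42   1.38] w [ 0.002 -0.004  0.007] | rows>= 2.1
scene px [373. 224.] xy [776.3 298.6] wh [46.  87.1] yaw 157.9 z 58.9
scene px [349. 220.] xy [744.2 225.6] wh [47.6 87.8] yaw 158.4 z 58.6
scene px [294. 211.] xy [655.1  65.7] wh [ 25.1 157.8] yaw 97.7 z 24.8
scene px [212. 176.] xy [ 498.5 -189.1] wh [109.   25.6] yaw 3.8 z 101.9
scene px [351. 147.] xy [473.6 326. ] wh [146.   23.7] yaw 56.7 z 81.2
scene px [363. 134.] xy [425.5 387.2] wh [148.7  22.9] yaw 60.2 z 82.1
scene px [372. 122.] xy [376.8 444. ] wh [147.8  22. ] yaw 60.9 z 84.0
top px [ 16. 358.] xy [ 57.6 721.1] wh [187.9  31.5] yaw 28.7 z 19.4
top px [103. 258.] xy [377.  438.8] wh [166.9  29. ] yaw 45.8 z 87.0
top px [122. 243.] xy [427.6 380.6] wh [166.1  28.4] yaw 44.8 z 87.0
top px [142. 228.] xy [475.8 320. ] wh [166.5  28.9] yaw 42.6 z 87.1
top px [298. 217.] xy [ 511.2 -190.6] wh [82.1 27.7] yaw 3.8 z 104.8
top px [223. 179.] xy [653.9  63.3] wh [ 26.6 157.7] yaw 98.2 z 26.2
top px [176. 152.] xy [741.8 223.4] wh [49.5 95.5] yaw 156.3 z 60.2
top px [156. 142.] xy [774.3 297. ] wh [45.6 92.3] yaw 156.5 z 59.5
top px [376. 124.] xy [ 856.5 -475.6] wh [80.2 24.4] yaw 19.3 z 47.9
top px [385. 121.] xy [ 868.1 -510.3] wh [81.5 24.4] yaw 18.3 z 47.3
top px [395. 118.] xy [ 877.6 -544.7] wh [83.  23.9] yaw 18.9 z 47.1
top px [404. 115.] xy [ 888.7 -578. ] wh [79.5 25.7] yaw 19.9 z 47.5
top px [414. 113.] xy [ 899.2 -612.8] wh [80.6 24.8] yaw 19.7 z 47.9
```

View pics/m1.png

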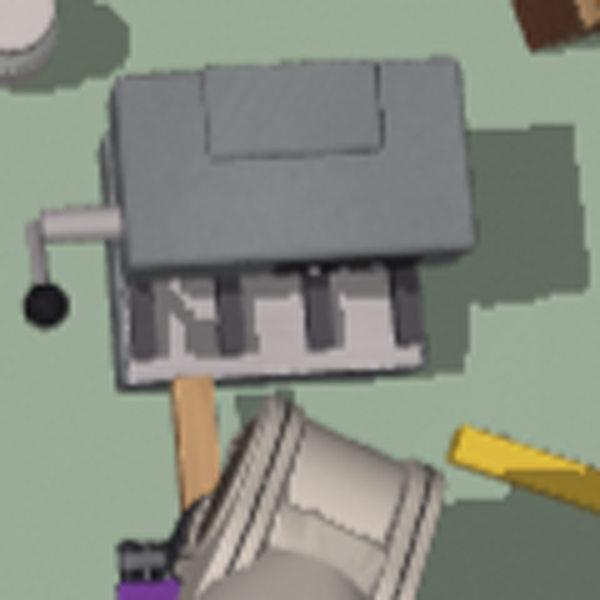

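Emit:
arm_command:
  increments:
    - {"dx": -1.5,"dy": -0.3,"dz": 0.6,"wx": 0,"wy": 0,"wz": 0,"grip": 2}
    - {"dx": -2.5,"dy": -0.4,"dz": 1,"wx": 0,"wy": -0.003,"wz": 0,"grip": 2}
    - {"dx": -4.5,"dy": -0.4,"dz": 1.1,"wx": 0,"wy": -0.003,"wz": 0,"grip": 2}
    - {"dx": -6.5,"dy": -0.4,"dz": 1.1,"wx": 0,"wy": -0.003,"wz": 0,"grip": 2}
    - {"dx": -8,"dy": -0.4,"dz": 1.1,"wx": 0,"wy": -0.003,"wz": 0,"grip": 2}
    - {"dx": -9,"dy": -0.4,"dz": 1.1,"wx": 0,"wy": -0.003,"wz": 0,"grip": 2}
    - {"dx": -9.5,"dy": -0.4,"dz": 1.1,"wx": 0,"wy": -0.003,"wz": 0,"grip": 2}
    - {"dx": -9.5,"dy": -0.4,"dz": 1.1,"wx": 0,"wy": -0.003,"wz": 0,"grip": 2}

```text
clock: 21.4
eef_pos: [0.5289, -0.1934, 0.0716]
tool_rot: [-0.039, 0.999, -0.0, 0.002]
ft_force: [-0.5, -0.3, -0.6]
grip_width: 0.0249
grasp_force: 59.2
```

```bash
python3 - <<'E'
from h import *
D=down(184)
inc((mach(-91,60,63),D))
for n in("scene","top"):
    p,d=viewer.camera(n); woods(n,p,d,200)
E
```

```text
t 21.4 tcp [ 0.5289 -0.1934  0.0716] yaw -175.6 tilt 0.2 q [-0.35  0.48 -0.09  1.    0.   -0.43] F [-0.5 -0.3 -0.6] w 24.9 gf 59.2
to [ 0.5365 -0.192   0.063 ]  d cm [-0.77  0.08  0.86] w [-0.001  0.004  0.008] | rows>= 0.2
scene px [373. 224.] xy [775.9 298.7] wh [46.  87.2] yaw 157.9 z 59.1
scene px [349. 220.] xy [744.7 225.4] wh [47.7 87.3] yaw 158.4 z 59.0
scene px [294. 211.] xy [655.2  65.6] wh [ 25.1 157.8] yaw 97.7 z 25.0
top px [ 16. 358.] xy [ 57.5 721.3] wh [188.   31.5] yaw 28.7 z 19.0
top px [103. 258.] xy [377.  438.6] wh [166.8  29. ] yaw 45.8 z 87.4
top px [122. 243.] xy [427.6 380.3] wh [166.   28.3] yaw 44.8 z 88.1
top px [142. 228.] xy [475.8 320.3] wh [166.7  28.9] yaw 42.6 z 86.0
top px [223. 179.] xy [653.9  63.1] wh [ 26.6 158.2] yaw 98.2 z 26.1
top px [176. 152.] xy [741.8 223.4] wh [49.5 95.5] yaw 156.3 z 60.3
top px [155. 142.] xy [773.7 297.2] wh [45.5 93.4] yaw 156.5 z 59.7
```

Emit:
arm_command:
  increments:
    - {"dx": 0,"dy": 0,"dz": 0.4,"wx": 0,"wy": 0,"wz": 0,"grip": 2}
    - {"dx": 0,"dy": 0,"dz": 0.7,"wx": 0,"wy": 0,"wz": 0,"grip": 2}
    - {"dx": -0.4,"dy": 0,"dz": 0.75,"wx": 0,"wy": 0,"wz": 0,"grip": 2}
    - {"dx": -0.7,"dy": 0,"dz": 0.75,"wx": 0,"wy": 0,"wz": 0,"grip": 2}
    - {"dx": -0.9,"dy": 0,"dz": 0.75,"wx": 0,"wy": 0,"wz": 0,"grip": 2}
    - {"dx": -0.9,"dy": 0,"dz": 0.75,"wx": 0,"wy": 0,"wz": 0,"grip": 2}

```text
clock: 22.1
eef_pos: [0.5358, -0.1928, 0.0635]
tool_rot: [-0.038, 0.999, -0.0, -0.0]
ft_force: [-4.5, -0.7, 0.8]
grip_width: 0.0251
grasp_force: 59.4
```

```bash
python3 - <<'E'
from h import *
inc((mach(-91,60,63),down(184)))
E
```

```text
t 22.1 tcp [ 0.5358 -0.1928  0.0635] yaw -175.6 tilt 0.0 q [-0.35  0.5  -0.07  1.   -0.   -0.42] F [-4.5 -0.7  0.8] w 25.1 gf 59.4
to [ 0.5365 -0.192   0.063 ]  d cm [-0.08  0.08  0.05] w [-0.    -0.001  0.007] | rows>= 0.0
```

Emit:
arm_command:
  increments:
    - {"dx": 0,"dy": 0,"dz": 0,"wx": 0,"wy": 0,"wz": 0,"grip": 4}
    - {"dx": 0,"dy": 0,"dz": 0,"wx": 0,"wy": 0,"wz": 0,"grip": 4}
    - {"dx": 0,"dy": 0,"dz": 0,"wx": 0,"wy": 0,"wz": 0,"grip": 4}
    - {"dx": 1,"dy": 0,"dz": -3,"wx": 0,"wy": 0,"wz": 0,"grip": 4}
    - {"dx": 4,"dy": 1,"dz": -6,"wx": 0,"wy": 0,"wz": -0.1,"grip": 4.5}
    - {"dx": 7,"dy": 4,"dz": -8,"wx": 0,"wy": 0,"wz": -0.24,"grip": 5}
    - {"dx": 9,"dy": 8,"dz": -8,"wx": 0,"wy": 0,"wz": -0.38,"grip": 5}
    - {"dx": 9,"dy": 12.5,"dz": -8,"wx": 0,"wy": 0,"wz": -0.52,"grip": 5}
    - {"dx": 9,"dy": 17,"dz": -8,"wx": 0,"wy": 0,"wz": -0.66,"grip": 5}
    - {"dx": 8,"dy": 21,"dz": -8,"wx": 0,"wy": 0,"wz": -0.8,"grip": 5}

```text
clock: 23.1
eef_pos: [0.4405, 0.0121, 0.1443]
tool_rot: [-0.427, 0.904, -0.001, 0.002]
ft_force: [0.9, -0.7, 0.7]
grip_width: 0.0498
grasp_force: 0.0
```

```bash
python3 - <<'E'
from h import *
for n in("scene","top"):
    p,d=viewer.camera(n); woods(n,p,d,120)
D=down(278); c=np.array([.6545,.0645,0]); g=c+.04*np.array([np.cos(np.radians(278)),np.sin(np.radians(278)),0])
inc((g+[-.10,.04,.13],D),(g+[0,0,.10],D),(g+[0,0,.03],D))
E
```

```text
scene px [373. 224.] xy [775.8 298.8] wh [46.  87.2] yaw 157.9 z 58.8
scene px [349. 220.] xy [744.1 225.7] wh [47.7 87.3] yaw 158.4 z 58.8
scene px [294. 211.] xy [654.9  65.6] wh [ 25.  157.8] yaw 98.1 z 25.1
scene px [351. 147.] xy [475.2 324.9] wh [145.8  23.7] yaw 56.7 z 83.4
scene px [362. 134.] xy [426.3 386.6] wh [148.6  22.7] yaw 60.3 z 83.1
scene px [372. 122.] xy [376.5 444.2] wh [147.8  22.2] yaw 60.6 z 83.7
top px [ 16. 358.] xy [ 58.1 721.5] wh [189.3  31.5] yaw 28.7 z 19.2
top px [103. 258.] xy [377.  438.8] wh [166.9  29. ] yaw 45.8 z 86.9
top px [122. 243.] xy [427.6 380.3] wh [166.   28.2] yaw 44.9 z 88.0
top px [142. 228.] xy [475.8 319.9] wh [166.5  28.7] yaw 42.4 z 87.4
top px [298. 204.] xy [ 560.  -191.2] wh [124.3  28.1] yaw 3.7 z 86.0
top px [223. 179.] xy [653.8  63.3] wh [ 26.6 157.7] yaw 98.2 z 26.5
top px [176. 152.] xy [741.9 223.4] wh [49.5 95.5] yaw 156.3 z 59.9
top px [156. 142.] xy [774.1 296.9] wh [45.5 92.3] yaw 156.5 z 59.9
top px [404. 115.] xy [ 888.9 -578.2] wh [79.5 25.7] yaw 19.9 z 47.0
t 23.2 tcp [0.4424 0.0146 0.1444] yaw -129.3 tilt 0.4 q [ 0.03  0.18 -0.3   1.08  0.   -0.85] F [ 0.6 -0.7  0.4] w 49.8 gf 0.0
to [0.5601 0.0649 0.13  ]  d cm [-11.33  -5.92   1.52] w [-0.006  0.003 -0.825] | rows>= 5.6
to [0.6601 0.0249 0.1   ]  d cm [-14.54 -16.18   4.58] w [-0.006  0.003 -0.825] | rows>= 5.6
to [0.6601 0.0249 0.03  ]  d cm [-14.51 -16.16  11.58] w [-0.006  0.003 -0.825] | rows>= 5.6
```

Emit:
arm_command:
  increments:
    - {"dx": -2.5,"dy": -1.5,"dz": 0.5,"wx": 0,"wy": 0,"wz": -0.14,"grip": 5}
    - {"dx": -5,"dy": -3,"dz": 1,"wx": 0,"wy": 0,"wz": -0.28,"grip": 5}
    - {"dx": -8,"dy": -4.5,"dz": 1.5,"wx": 0,"wy": 0,"wz": -0.42,"grip": 5}
    - {"dx": -11,"dy": -7,"dz": 2,"wx": -0.003,"wy": 0,"wz": -0.56,"grip": 5}
    - {"dx": -13,"dy": -10.5,"dz": 3,"wx": -0.006,"wy": 0,"wz": -0.7,"grip": 5}
    - {"dx": -14,"dy": -13.5,"dz": 4,"wx": -0.006,"wy": 0,"wz": -0.825,"grip": 5}
    - {"dx": -14.5,"dy": -16.2,"dz": 5,"wx": -0.006,"wy": 0,"wz": -0.825,"grip": 5}
    - {"dx": -14.5,"dy": -16.2,"dz": 8,"wx": -0.006,"wy": 0,"wz": -0.825,"grip": 5}
    - {"dx": -14.5,"dy": -16.2,"dz": 11,"wx": -0.006,"wy": 0,"wz": -0.825,"grip": 5}
    - {"dx": -14.5,"dy": -16.2,"dz": 11,"wx": -0.006,"wy": 0,"wz": -0.825,"grip": 5}

```text
clock: 24.2
eef_pos: [0.6552, 0.017, 0.0289]
tool_rot: [0.751, -0.66, -0.005, 0.004]
ft_force: [-1.6, 0.2, -0.3]
grip_width: 0.0495
grasp_force: 0.0
```

```bash
python3 - <<'E'
from h import *
D=down(278); c=np.array([.6545,.0645,0]); g=c+.04*np.array([np.cos(np.radians(278)),np.sin(np.radians(278)),0])
inc((g+[0,0,.004],D))
p,d=viewer.camera('scene'); woods('scene',p,d,80)
E
```

```text
t 24.2 tcp [0.6552 0.017  0.0289] yaw -82.6 tilt 0.7 q [ 0.03  0.69  0.18  1.07  0.   -1.67] F [-1.6  0.2 -0.3] w 49.5 gf 0.0
to [0.6601 0.0249 0.004 ]  d cm [-0.72 -0.61  2.49] w [ 0.012  0.003 -0.011] | rows>= 0.5
scene px [373. 224.] xy [776.4 298.5] wh [46.  87.1] yaw 157.9 z 59.0
scene px [349. 220.] xy [744.7 225.4] wh [47.7 87.3] yaw 158.4 z 59.0
scene px [303. 208.] xy [650.2  98.7] wh [24.3 91.1] yaw 97.7 z 24.8
scene px [351. 147.] xy [475.9 324.4] wh [145.6  23.6] yaw 56.7 z 84.5
scene px [362. 134.] xy [425.3 387.3] wh [148.8  22.7] yaw 60.3 z 81.7
scene px [372. 122.] xy [376.1 444.4] wh [147.9  22.6] yaw 61.2 z 83.5
```

Emit:
arm_command:
  increments:
    - {"dx": -0.5,"dy": -0.5,"dz": 0.6,"wx": 0.01,"wy": 0,"wz": -0.01,"grip": 5}
    - {"dx": -0.7,"dy": -0.5,"dz": 1.5,"wx": 0.01,"wy": 0,"wz": -0.01,"grip": 5}
    - {"dx": -0.7,"dy": -0.5,"dz": 2.3,"wx": 0.01,"wy": 0,"wz": -0.01,"grip": 5}
    - {"dx": -0.7,"dy": -0.5,"dz": 2.6,"wx": 0.01,"wy": 0,"wz": -0.01,"grip": 5}
    - {"dx": -0.7,"dy": -0.5,"dz": 2.6,"wx": 0.01,"wy": 0,"wz": -0.01,"grip": 5}

```text
clock: 24.75
eef_pos: [0.6624, 0.026, 0.0078]
tool_rot: [0.755, -0.655, 0.002, -0.003]
ft_force: [0.4, 0.6, 0.8]
grip_width: 0.0497
grasp_force: 0.0
```

```bash
python3 - <<'E'
from h import *
D=down(278); c=np.array([.6545,.0645,0]); g=c+.04*np.array([np.cos(np.radians(278)),np.sin(np.radians(278)),0])
inc((g+[0,0,.004],D))
E
```

```text
t 24.75 tcp [0.6624 0.026  0.0078] yaw -81.9 tilt 0.4 q [ 0.04  0.72  0.16  1.01  0.   -1.67] F [0.4 0.6 0.8] w 49.7 gf 0.0
to [0.6601 0.0249 0.004 ]  d cm [0.08 0.25 0.38] w [-0.007  0.002  0.002] | rows>= 0.1
```

Emit:
arm_command:
  increments:
    - {"dx": 0,"dy": 0.2,"dz": 0.3,"wx": -0.004,"wy": 0,"wz": 0,"grip": 5}
    - {"dx": 0,"dy": 0.2,"dz": 0.4,"wx": -0.004,"wy": 0,"wz": 0,"grip": 4}
    - {"dx": 0,"dy": 0.2,"dz": 0.4,"wx": -0.004,"wy": 0,"wz": 0,"grip": 2}
    - {"dx": 0,"dy": 0.2,"dz": 0.4,"wx": -0.004,"wy": 0,"wz": 0,"grip": 2}
    - {"dx": 0,"dy": 0.2,"dz": 0.4,"wx": -0.004,"wy": 0,"wz": 0,"grip": 2}
    - {"dx": 0,"dy": 0.2,"dz": 0.4,"wx": -0.004,"wy": 0,"wz": 0,"grip": 2}
    - {"dx": 0,"dy": 0.2,"dz": 0.4,"wx": -0.004,"wy": 0,"wz": 0,"grip": 2}

```text
clock: 25.45
eef_pos: [0.6613, 0.0256, 0.0046]
tool_rot: [0.755, -0.656, 0.001, -0.002]
ft_force: [1.0, 1.0, 1.4]
grip_width: 0.0247
grasp_force: 60.1
```

```bash
python3 - <<'E'
from h import *
D=down(184)
inc((np.array([.42,.02,.15]),down(250)),(np.array([.42,-.10,.16]),down(225)),(mach(-195,-60,120),D))
E
```

```text
t 25.45 tcp [0.6613 0.0256 0.0046] yaw -81.9 tilt 0.3 q [ 0.04  0.72  0.16  1.    0.   -1.67] F [1.  1.  1.4] w 24.7 gf 60.1
to [0.42 0.02 0.15]  d cm [ -2.86  23.9  -14.65] w [-0.004  0.003  0.49 ] | rows>= 5.6
to [ 0.42 -0.1   0.16]  d cm [  9.02  25.58 -15.68] w [-0.004  0.003  0.926] | rows>= 6.3
to [ 0.4412 -0.319   0.12  ]  d cm [ 31.    26.58 -11.71] w [-0.002  0.005  1.642] | rows>= 11.1
```

Emit:
arm_command:
  increments:
    - {"dx": 0,"dy": 0.5,"dz": -3,"wx": 0,"wy": 0,"wz": 0,"grip": 2}
    - {"dx": -0.5,"dy": 3,"dz": -6,"wx": 0,"wy": 0,"wz": 0,"grip": 2}
    - {"dx": -1,"dy": 7,"dz": -8,"wx": 0,"wy": 0,"wz": 0.05,"grip": 2}
    - {"dx": -1.5,"dy": 11.5,"dz": -10,"wx": 0,"wy": 0,"wz": 0.12,"grip": 2}
    - {"dx": -2,"dy": 16,"dz": -12,"wx": 0,"wy": 0,"wz": 0.25,"grip": 2}
    - {"dx": -2,"dy": 20.5,"dz": -13.5,"wx": 0,"wy": 0,"wz": 0.38,"grip": 2}
    - {"dx": -1,"dy": 24,"dz": -14.5,"wx": 0,"wy": 0,"wz": 0.52,"grip": 2}
    - {"dx": 2,"dy": 26,"dz": -15,"wx": 0,"wy": 0,"wz": 0.66,"grip": 2}
    - {"dx": 6,"dy": 26,"dz": -15.5,"wx": 0,"wy": 0,"wz": 0.8,"grip": 2}
    - {"dx": 10,"dy": 26,"dz": -15.5,"wx": 0,"wy": 0,"wz": 0.93,"grip": 2}

```text
clock: 26.45
eef_pos: [0.4169, -0.1112, 0.1593]
tool_rot: [-0.379, 0.925, -0.0, 0.003]
ft_force: [1.0, -0.6, -1.6]
grip_width: 0.025
grasp_force: 59.9
```

```bash
python3 - <<'E'
from h import *
D=down(184)
inc((mach(-210,-60,130),D),(mach(-195,-60,85),D))
E
```

```text
t 26.45 tcp [ 0.4169 -0.1112  0.1593] yaw -135.4 tilt 0.4 q [-0.26  0.15 -0.3   1.11  0.   -1.04] F [ 1.  -0.6 -1.6] w 25.0 gf 59.9
to [ 0.4262 -0.32    0.13  ]  d cm [ 14.   -15.52   2.9 ] w [-0.001  0.006  0.708] | rows>= 4.8
to [ 0.4412 -0.319   0.085 ]  d cm [ 12.89 -16.48   7.41] w [-0.001  0.006  0.708] | rows>= 4.8
```

Emit:
arm_command:
  increments:
    - {"dx": 2.8,"dy": -3.1,"dz": 0,"wx": 0,"wy": 0,"wz": 0.14,"grip": 2}
    - {"dx": 5.6,"dy": -6.2,"dz": 0,"wx": 0,"wy": 0,"wz": 0.28,"grip": 2}
    - {"dx": 8.4,"dy": -9.3,"dz": 0.5,"wx": 0,"wy": 0.003,"wz": 0.42,"grip": 2}
    - {"dx": 11.2,"dy": -12.4,"dz": 1,"wx": 0,"wy": 0.006,"wz": 0.56,"grip": 2}
    - {"dx": 13.5,"dy": -15.5,"dz": 2,"wx": 0,"wy": 0.006,"wz": 0.7,"grip": 2}
    - {"dx": 13,"dy": -16.4,"dz": 4,"wx": 0,"wy": 0.006,"wz": 0.71,"grip": 2}
    - {"dx": 12.9,"dy": -16.4,"dz": 6.5,"wx": 0,"wy": 0.006,"wz": 0.71,"grip": 2}
    - {"dx": 12.9,"dy": -16.4,"dz": 7.4,"wx": 0,"wy": 0.006,"wz": 0.71,"grip": 2}
    - {"dx": 12.9,"dy": -16.4,"dz": 7.4,"wx": 0,"wy": 0.006,"wz": 0.71,"grip": 2}

```text
clock: 27.35
eef_pos: [0.4398, -0.3162, 0.0819]
tool_rot: [-0.036, 0.999, 0.001, -0.003]
ft_force: [0.6, 0.8, -1.0]
grip_width: 0.0251
grasp_force: 59.8
```

```bash
python3 - <<'E'
from h import *
D=down(184)
inc((mach(-175,-60,69),D),(mach(-100,-60,69),D),(mach(-91,-60,66),D))
for n in("scene","top"):
    p,d=viewer.camera(n); woods(n,p,d,120)
E
```

```text
t 27.35 tcp [ 0.4398 -0.3162  0.0819] yaw -175.9 tilt 0.3 q [-0.62  0.44 -0.12  1.02 -0.   -0.69] F [ 0.6  0.8 -1. ] w 25.1 gf 59.8
to [ 0.4611 -0.3176  0.069 ]  d cm [-2.12 -0.29  1.28] w [ 0.003 -0.005  0.002] | rows>= 0.5
to [ 0.5359 -0.3123  0.069 ]  d cm [-9.62 -0.31  1.24] w [ 0.003 -0.005  0.002] | rows>= 1.9
to [ 0.5449 -0.3117  0.066 ]  d cm [-10.52  -0.31   1.54] w [ 0.003 -0.005  0.002] | rows>= 2.1
scene px [373. 224.] xy [776.1 298.7] wh [46.  87.7] yaw 157.9 z 58.9
scene px [349. 220.] xy [744.4 225.5] wh [47.6 87.8] yaw 158.4 z 58.9
scene px [177. 185.] xy [ 506.4 -307.9] wh [109.5  26. ] yaw 4.7 z 101.8
scene px [351. 147.] xy [475.2 324.9] wh [145.7  23.7] yaw 56.7 z 83.5
scene px [362. 134.] xy [427.  386.1] wh [148.4  22.9] yaw 60.2 z 84.2
scene px [372. 122.] xy [376.2 444.4] wh [147.9  22.2] yaw 61.0 z 83.4
top px [ 16. 358.] xy [ 57.5 721.2] wh [187.9  31.5] yaw 28.7 z 19.3
top px [103. 258.] xy [377.  438.8] wh [166.9  29. ] yaw 45.8 z 86.9
top px [123. 243.] xy [427.6 380.4] wh [166.   28.4] yaw 44.8 z 88.0
top px [142. 228.] xy [475.8 320. ] wh [166.5  28.7] yaw 42.4 z 87.0
top px [335. 218.] xy [ 511. -310.] wh [98.8 29.1] yaw 4.6 z 104.6
top px [298. 204.] xy [ 561.1 -191.1] wh [122.1  28.1] yaw 3.7 z 85.9
top px [176. 152.] xy [741.9 223.4] wh [49.5 95.5] yaw 156.3 z 60.1
top px [155. 142.] xy [773.7 297.2] wh [45.6 93.4] yaw 156.5 z 59.5
top px [404. 115.] xy [ 888.8 -578.1] wh [79.5 25.7] yaw 19.9 z 47.3
```

Emit:
arm_command:
  increments:
    - {"dx": -1,"dy": -0.3,"dz": 0.6,"wx": 0,"wy": 0,"wz": 0,"grip": 2}
    - {"dx": -2.3,"dy": -0.4,"dz": 1.1,"wx": 0,"wy": -0.003,"wz": 0.003,"grip": 2}
    - {"dx": -4.5,"dy": -0.4,"dz": 1.2,"wx": 0,"wy": -0.003,"wz": 0.003,"grip": 2}
    - {"dx": -6.5,"dy": -0.4,"dz": 1.3,"wx": 0,"wy": -0.003,"wz": 0.003,"grip": 2}
    - {"dx": -8,"dy": -0.4,"dz": 1.3,"wx": 0,"wy": -0.003,"wz": 0.003,"grip": 2}
    - {"dx": -9,"dy": -0.4,"dz": 1.3,"wx": 0,"wy": -0.003,"wz": 0.003,"grip": 2}
    - {"dx": -9.5,"dy": -0.4,"dz": 1.3,"wx": 0,"wy": -0.003,"wz": 0.003,"grip": 2}
    - {"dx": -9.5,"dy": -0.4,"dz": 1.3,"wx": 0,"wy": -0.003,"wz": 0.003,"grip": 2}

```text
clock: 28.25
eef_pos: [0.5372, -0.3143, 0.0705]
tool_rot: [-0.035, 0.999, -0.0, 0.001]
ft_force: [-0.2, -0.2, -0.4]
grip_width: 0.0246
grasp_force: 59.8
```

```bash
python3 - <<'E'
from h import *
inc((mach(-91,-60,64.6),down(184)))
E
```

```text
t 28.25 tcp [ 0.5372 -0.3143  0.0705] yaw -176.0 tilt 0.1 q [-0.53  0.58  0.1   1.08  0.   -0.6 ] F [-0.2 -0.2 -0.4] w 24.6 gf 59.8
to [ 0.5449 -0.3117  0.0646]  d cm [-0.79  0.21  0.59] w [-0.     0.002 -0.   ] | rows>= 0.2
```

Emit:
arm_command:
  increments:
    - {"dx": 0,"dy": 0.1,"dz": 0.3,"wx": 0,"wy": 0,"wz": 0,"grip": 2}
    - {"dx": 0,"dy": 0.1,"dz": 0.5,"wx": 0,"wy": 0,"wz": 0,"grip": 2}
    - {"dx": -0.4,"dy": 0.1,"dz": 0.55,"wx": 0,"wy": 0,"wz": 0,"grip": 2}
    - {"dx": -0.8,"dy": 0.1,"dz": 0.55,"wx": 0,"wy": 0,"wz": 0,"grip": 2}
    - {"dx": -1,"dy": 0.1,"dz": 0.55,"wx": 0,"wy": 0,"wz": 0,"grip": 2}
    - {"dx": -1,"dy": 0.1,"dz": 0.55,"wx": 0,"wy": 0,"wz": 0,"grip": 2}

```text
clock: 28.85
eef_pos: [0.5445, -0.3129, 0.0648]
tool_rot: [-0.034, 0.999, 0.0, -0.001]
ft_force: [-5.9, -0.2, 1.7]
grip_width: 0.0248
grasp_force: 60.1
```

```bash
python3 - <<'E'
from h import *
inc((mach(-91,-60,64.6),down(184)))
E
```

```text
t 28.85 tcp [ 0.5445 -0.3129  0.0648] yaw -176.1 tilt 0.1 q [-0.52  0.6   0.11  1.08 -0.   -0.59] F [-5.9 -0.2  1.7] w 24.8 gf 60.1
to [ 0.5449 -0.3117  0.0646]  d cm [-0.05  0.12  0.02] w [ 0.    -0.003 -0.002] | rows>= 0.0
```

Emit:
arm_command:
  increments:
    - {"dx": 0,"dy": 0,"dz": 0,"wx": 0,"wy": 0,"wz": 0,"grip": 4}
    - {"dx": 0,"dy": 0,"dz": 0,"wx": 0,"wy": 0,"wz": 0,"grip": 4}
    - {"dx": 0,"dy": 0,"dz": 0,"wx": 0,"wy": 0,"wz": 0,"grip": 4}
    - {"dx": 1,"dy": 0,"dz": -3,"wx": 0,"wy": 0,"wz": 0,"grip": 4}
    - {"dx": 4,"dy": 1,"dz": -6.5,"wx": 0,"wy": 0,"wz": 0,"grip": 4.5}
    - {"dx": 6,"dy": 4,"dz": -10,"wx": 0,"wy": 0,"wz": 0,"grip": 5}
    - {"dx": 6,"dy": 7.5,"dz": -13.5,"wx": 0,"wy": 0,"wz": 0,"grip": 5.5}
    - {"dx": 6,"dy": 11,"dz": -17,"wx": 0,"wy": 0,"wz": 0,"grip": 5.5}
    - {"dx": 6,"dy": 14.5,"dz": -20,"wx": 0,"wy": 0,"wz": 0,"grip": 5.5}
    - {"dx": 5,"dy": 18,"dz": -22,"wx": 0,"wy": 0,"wz": 0,"grip": 5.5}

```text
clock: 29.85
eef_pos: [0.4838, -0.1357, 0.2885]
tool_rot: [-0.034, 0.999, -0.001, 0.003]
ft_force: [1.5, 0.2, 0.6]
grip_width: 0.0548
grasp_force: 0.0
```

```bash
python3 - <<'E'
from h import *
k=np.array([.583,-.0837,.222])
inc((k+[0,0,.06],down(184)),(k,down(184)))
for n in("scene","top"):
    p,d=viewer.camera(n); woods(n,p,d,60)
rackcheck()
a,_=viewer.camera('top');b,_=viewer.camera('scene')
cv2.imwrite('pics/m2.png',np.hstack([cv2.resize(a[130:250,240:380,::-1],(400,343),interpolation=2),cv2.resize(b[130:250,140:280,::-1],(400,343),interpolation=2)]))
E
```

```text
t 29.85 tcp [ 0.4838 -0.1357  0.2885] yaw -176.1 tilt 0.4 q [-0.27  0.22  0.13  1.47  0.   -0.34] F [1.5 0.2 0.6] w 54.8 gf 0.0
to [ 0.583  -0.0837  0.282 ]  d cm [-10.24   4.52   0.7 ] w [-0.002  0.006 -0.002] | rows>= 2.2
to [ 0.583  -0.0837  0.222 ]  d cm [-10.21   4.53   6.7 ] w [-0.002  0.006 -0.002] | rows>= 2.6
scene px [373. 224.] xy [776.1 298.7] wh [46.  87.7] yaw 157.9 z 58.9
scene px [349. 220.] xy [744.5 225.4] wh [47.7 87.8] yaw 158.4 z 59.3
scene px [178. 193.] xy [ 531.8 -311.3] wh [45.  25.1] yaw 3.2 z 84.4
scene px [213. 184.] xy [ 522.3 -192.1] wh [47.7 24.7] yaw 2.8 z 84.4
scene px [351. 147.] xy [475.3 324.8] wh [145.7  23.6] yaw 56.7 z 83.6
scene px [362. 134.] xy [425.7 387. ] wh [148.7  22.9] yaw 60.2 z 82.4
scene px [372. 122.] xy [378.8 442.4] wh [147.5  22.5] yaw 61.2 z 87.0
top px [ 16. 358.] xy [ 57.5 721.3] wh [187.9  31.4] yaw 28.6 z 19.3
top px [103. 258.] xy [377.1 438.6] wh [166.8  27.7] yaw 45.5 z 87.4
top px [122. 243.] xy [427.5 380.4] wh [166.   27.9] yaw 44.8 z 88.0
top px [142. 228.] xy [476.1 320.7] wh [165.1  28.5] yaw 42.4 z 85.9
top px [336. 210.] xy [ 547.  -316.1] wh [23.3 77.6] yaw 178.5 z 86.2
top px [176. 152.] xy [741.8 223.5] wh [49.5 95.2] yaw 156.3 z 59.9
top px [156. 142.] xy [774.2 297. ] wh [45.5 92.3] yaw 156.5 z 59.8
top px [376. 124.] xy [ 856.9 -476. ] wh [80.3 24.4] yaw 19.1 z 46.7
top px [385. 121.] xy [ 868.3 -510.5] wh [81.5 24.4] yaw 18.3 z 46.7
top px [395. 118.] xy [ 877.7 -544.8] wh [83.  23.9] yaw 18.9 z 46.8
top px [404. 115.] xy [ 888.6 -577.8] wh [79.4 25.7] yaw 19.9 z 47.9
top px [414. 113.] xy [ 899.5 -613.2] wh [80.6 24.4] yaw 19.7 z 47.3
scene 185 v -3.4 h 25.4 u [-76.  81.] slopes h,v 0.002 -0.015
scene 173 v 74.9 h 24.9 u [-74.  82.] slopes h,v -0.004 0.023
scene 165 v 151.5 h 25.3 u [-73.  82.] slopes h,v -0.002 0.006
```

View pics/m2.png

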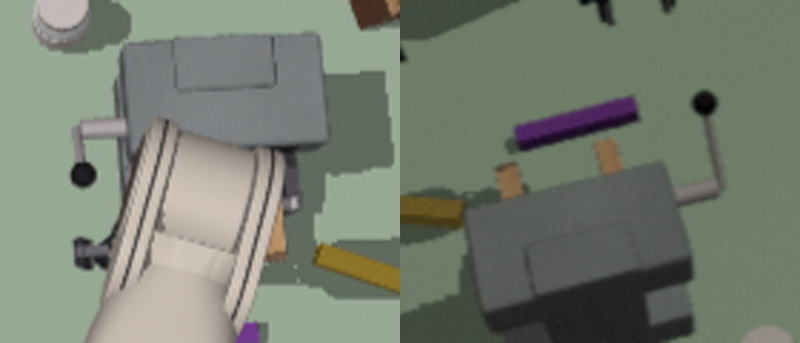

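The right crop shows both blanks home in the outer bays (510,182) and (608,157), with the knob still up at (705,103). Triangulating the knob next.

```bash
python3 - <<'E'
from h import *
print(tri([[246.8,166]],[[269,190.9]]))
for a in(.95,1.0,1.05,1.1):
    t=a-np.radians(10); print(a,mach(20-95*np.cos(t),165,165+95*np.sin(t)))
E
```

```text
[[ 0.57906274 -0.08310903  0.23561698  0.0061355 ]]
0.95 [ 0.57226777 -0.08423901  0.23150472]
1.0 [ 0.5756681  -0.08400123  0.23481214]
1.05 [ 0.57922908 -0.08375223  0.23794507]
1.1 [ 0.58294181 -0.08349261  0.24089567]
```

Emit:
arm_command:
  increments:
    - {"dx": -3.5,"dy": 1.5,"dz": 0.2,"wx": 0,"wy": 0,"wz": 0,"grip": 5.5}
    - {"dx": -7,"dy": 3,"dz": 0.2,"wx": 0,"wy": 0,"wz": 0,"grip": 5.5}
    - {"dx": -10.2,"dy": 4.5,"dz": 0.2,"wx": 0,"wy": 0,"wz": 0,"grip": 5.5}
    - {"dx": -10.2,"dy": 4.5,"dz": 0.2,"wx": 0,"wy": 0,"wz": 0,"grip": 5.5}
    - {"dx": -10.2,"dy": 4.5,"dz": 0.2,"wx": 0,"wy": 0,"wz": 0,"grip": 5.5}

```text
clock: 30.6
eef_pos: [0.582, -0.0856, 0.2807]
tool_rot: [-0.034, 0.999, 0.0, -0.001]
ft_force: [-1.0, 0.2, 0.2]
grip_width: 0.0547
grasp_force: 0.0
```

```bash
python3 - <<'E'
from h import *
t=1.07-np.radians(10); k=mach(20-95*np.cos(t),165,165+95*np.sin(t)-19); print(k)
inc((k,down(184)))
E
```

```text
[ 0.58069647 -0.08364962  0.22014761]
t 30.6 tcp [ 0.582  -0.0856  0.2807] yaw -176.1 tilt 0.2 q [-0.15  0.41  0.37  1.54 -0.   -0.21] F [-1.   0.2  0.2] w 54.7 gf 0.0
to [ 0.5807 -0.0836  0.2201]  d cm [0.09 0.21 6.06] w [ 0.    -0.003 -0.002] | rows>= 1.2
```

Emit:
arm_command:
  increments:
    - {"dx": 0,"dy": 0.2,"dz": 2,"wx": 0,"wy": 0,"wz": 0,"grip": 5.5}
    - {"dx": 0,"dy": 0.2,"dz": 4.5,"wx": 0,"wy": 0,"wz": 0,"grip": 5.5}
    - {"dx": 0,"dy": 0.2,"dz": 6,"wx": 0,"wy": 0,"wz": 0,"grip": 5.5}
    - {"dx": 0,"dy": 0.2,"dz": 6.2,"wx": 0,"wy": 0,"wz": 0,"grip": 5.5}
    - {"dx": 0,"dy": 0.2,"dz": 6.2,"wx": 0,"wy": 0,"wz": 0,"grip": 2}
    - {"dx": 0,"dy": 0.2,"dz": 6.2,"wx": 0,"wy": 0,"wz": 0,"grip": 2}
    - {"dx": 0,"dy": 0.2,"dz": 6.2,"wx": 0,"wy": 0,"wz": 0,"grip": 2}
    - {"dx": 0,"dy": 0.2,"dz": 6.2,"wx": 0,"wy": 0,"wz": 0,"grip": 2}

```text
clock: 31.4
eef_pos: [0.5824, -0.0834, 0.2226]
tool_rot: [-0.034, 0.999, -0.001, 0.001]
ft_force: [-3.1, -1.9, 4.6]
grip_width: 0.0251
grasp_force: 58.9
```

```bash
python3 - <<'E'
from h import *
T=[]
for a in (1.07,.9,.7,.5,.3,.1,0):
    t=a-np.radians(10); T.append((mach(20-95*np.cos(t),165,165+95*np.sin(t)-19),down(184)))
inc(*T)
E
```

```text
t 31.4 tcp [ 0.5824 -0.0834  0.2226] yaw -176.1 tilt 0.2 q [-0.14  0.42  0.24  1.38 -0.   -0.21] F [-3.1 -1.9  4.6] w 25.1 gf 58.9
to [ 0.5807 -0.0836  0.2201]  d cm [ 0.17 -0.01  0.24] w [-0.001  0.003 -0.001] | rows>= 0.1
to [ 0.569  -0.0845  0.209 ]  d cm [ 1.34 -0.01  1.35] w [-0.001  0.003 -0.001] | rows>= 0.4
to [ 0.558  -0.0852  0.1937]  d cm [ 2.45 -0.01  2.89] w [-0.001  0.003 -0.001] | rows>= 0.8
to [ 0.5501 -0.0858  0.1764]  d cm [ 3.24 -0.01  4.61] w [-0.001  0.003 -0.001] | rows>= 1.1
to [ 0.5459 -0.0861  0.1579]  d cm [ 3.67 -0.01  6.46] w [-0.001  0.003 -0.001] | rows>= 1.5
to [ 0.5454 -0.0861  0.1389]  d cm [ 3.72 -0.    8.36] w [-0.001  0.003 -0.001] | rows>= 1.8
to [ 0.5466 -0.086   0.1295]  d cm [ 3.61 -0.    9.3 ] w [-0.001  0.003 -0.001] | rows>= 2.0
```

Emit:
arm_command:
  increments:
    - {"dx": 0.6,"dy": 0,"dz": 0.5,"wx": 0,"wy": 0,"wz": 0,"grip": 2}
    - {"dx": 1.3,"dy": 0,"dz": 1.4,"wx": 0,"wy": 0,"wz": 0,"grip": 2}
    - {"dx": 2.4,"dy": 0,"dz": 2.9,"wx": 0,"wy": 0,"wz": 0,"grip": 2}
    - {"dx": 3.2,"dy": 0,"dz": 4.6,"wx": 0,"wy": 0,"wz": 0,"grip": 2}
    - {"dx": 3.6,"dy": 0,"dz": 6.5,"wx": 0,"wy": 0,"wz": 0,"grip": 2}
    - {"dx": 3.7,"dy": 0,"dz": 8.3,"wx": 0,"wy": 0,"wz": 0,"grip": 2}
    - {"dx": 3.6,"dy": 0,"dz": 9.2,"wx": 0,"wy": 0,"wz": 0,"grip": 2}
    - {"dx": 3.6,"dy": 0,"dz": 9.4,"wx": 0,"wy": 0,"wz": 0,"grip": 2}
    - {"dx": 3.6,"dy": 0,"dz": 9.4,"wx": 0,"wy": 0,"wz": 0,"grip": 2}

```text
clock: 32.3
eef_pos: [0.5473, -0.0857, 0.1296]
tool_rot: [-0.035, 0.999, -0.0, 0.002]
ft_force: [-5.4, -2.8, 11.3]
grip_width: 0.0248
grasp_force: 68.0
```

```bash
python3 - <<'E'
from h import *
state()
a,_=viewer.camera('top');b,_=viewer.camera('scene')
cv2.imwrite('pics/m3.png',np.hstack([cv2.resize(a[130:250,240:380,::-1],(400,343),interpolation=2),cv2.resize(b[130:250,140:280,::-1],(400,343),interpolation=2)]))
E
```

```text
t 32.3 tcp [ 0.5473 -0.0857  0.1296] yaw -176.0 tilt 0.2 q [-0.16  0.41 -0.03  1.13 -0.   -0.22] F [-5.4 -2.8 11.3] w 24.8 gf 68.0
```

View pics/m3.png

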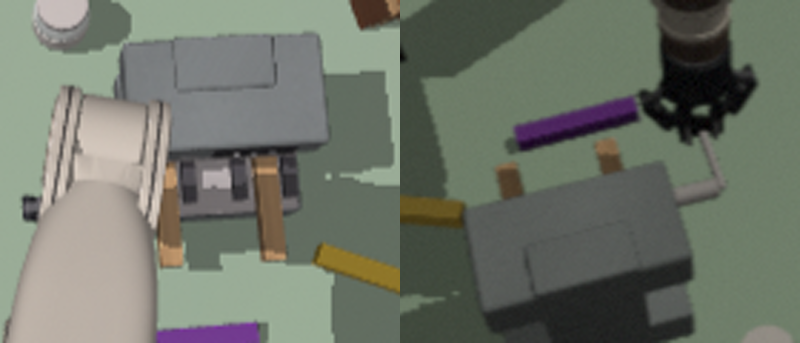

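The lever is down and the knob in the fingers reaches its stop. I'll release and retreat.

Emit:
arm_command:
  increments:
    - {"dx": 0,"dy": 0,"dz": 0,"wx": 0,"wy": 0,"wz": 0,"grip": 5.5}
    - {"dx": 0,"dy": 0,"dz": 0,"wx": 0,"wy": 0,"wz": 0,"grip": 5.5}
    - {"dx": 0,"dy": 0,"dz": 0,"wx": 0,"wy": 0,"wz": 0,"grip": 5.5}
    - {"dx": 1.5,"dy": 0,"dz": 0,"wx": 0,"wy": 0,"wz": 0,"grip": 5.5}
    - {"dx": 4,"dy": 0,"dz": 0,"wx": 0,"wy": 0,"wz": 0,"grip": 5.5}
    - {"dx": 8,"dy": 0,"dz": -3,"wx": 0,"wy": 0,"wz": 0,"grip": 5.5}
    - {"dx": 11,"dy": 3,"dz": -6,"wx": 0,"wy": 0,"wz": 0,"grip": 5.5}
    - {"dx": 13,"dy": 6,"dz": -8,"wx": 0,"wy": 0,"wz": 0,"grip": 5.5}
    - {"dx": 14,"dy": 10,"dz": -9,"wx": 0,"wy": 0,"wz": 0,"grip": 5.5}
    - {"dx": 14,"dy": 10,"dz": -9,"wx": 0,"wy": 0,"wz": 0,"grip": 5.5}

```text
clock: 33.4
eef_pos: [0.3993, 0.008, 0.2187]
tool_rot: [-0.037, 0.999, 0.001, 0.002]
ft_force: [-0.0, -0.0, 0.0]
grip_width: 0.0546
grasp_force: 0.0
```

```bash
python3 - <<'E'
from h import *
state(); rackcheck()
for n in("scene","top"):
    p,d=viewer.camera(n); woods(n,p,d,80)
    L=(np.array([225,150,265,190]) if n=='scene' else np.array([255,180,285,220]))
    s=mask(p,(0,0,0),(180,255,50))[L[1]:L[3],L[0]:L[2]]; k=max(cv2.findContours(s,0,1)[0],key=cv2.contourArea); c,r=cv2.minEnclosingCircle(k); print(n,'knobpx',np.array(c)+L[:2],r)
E
```

```text
t 33.4 tcp [0.3993 0.008  0.2187] yaw -175.7 tilt 0.3 q [ 0.02  0.04 -0.26  1.26  0.   -0.06] F [-0. -0.  0.] w 54.6 gf 0.0
scene 184 v -3.0 h 25.0 u [-76.  80.] slopes h,v 0.002 -0.014
scene 174 v 75.0 h 25.3 u [-73.  82.] slopes h,v -0.0 0.019
scene 162 v 151.8 h 24.9 u [-75.  80.] slopes h,v 0.011 -0.01
scene px [373. 224.] xy [776.4 298.5] wh [46.  87.1] yaw 157.9 z 59.0
scene px [349. 220.] xy [744.1 225.7] wh [47.6 87.4] yaw 158.5 z 58.9
scene px [351. 147.] xy [474.1 325.6] wh [146.1  22.6] yaw 57.3 z 82.0
scene px [363. 134.] xy [426.4 386.5] wh [148.6  22.7] yaw 60.3 z 83.2
scene px [372. 122.] xy [378.1 442.9] wh [147.6  22.6] yaw 61.2 z 86.1
scene knobpx [244.29999924 173.29999924] 3.5469295978546143
top px [ 16. 358.] xy [ 57.4 721.4] wh [188.   31.5] yaw 28.7 z 18.9
top px [103. 258.] xy [377.2 438.5] wh [166.9  29. ] yaw 46.1 z 87.1
top px [122. 243.] xy [427.7 380.3] wh [166.   28.2] yaw 44.8 z 87.8
top px [142. 228.] xy [476.  320.5] wh [165.   28.4] yaw 42.4 z 86.7
top px [298. 205.] xy [ 559.4 -191.2] wh [118.7  28.1] yaw 3.7 z 86.0
top px [334. 202.] xy [ 567.3 -310.5] wh [119.5  29.3] yaw 4.4 z 86.6
top px [176. 152.] xy [741.9 223.4] wh [49.5 95.5] yaw 156.3 z 60.1
top px [156. 142.] xy [774.1 296.9] wh [45.5 92.3] yaw 156.5 z 60.2
top px [376. 124.] xy [ 856.7 -475.8] wh [80.3 24.4] yaw 19.1 z 47.3
top px [385. 121.] xy [ 867.8 -510. ] wh [81.4 24.4] yaw 18.3 z 48.2
top px [395. 118.] xy [ 877.6 -544.7] wh [83.  23.9] yaw 18.9 z 47.1
top px [404. 115.] xy [ 889.2 -578.5] wh [79.6 25.7] yaw 19.9 z 46.1
top px [414. 113.] xy [ 899.4 -613.1] wh [80.6 24.4] yaw 19.7 z 47.7
top knobpx [267.69999981 204.70000076] 3.712242603302002
```

```bash
python3 -c "
from workcell import job
print(job.job_done())"
```

```text
the job is handed in; nothing more can be done
None
```

I handed the job in with both finished sticks on the rack, both blanks home against the back stop and the lever down. I didn't touch the mug, carton or jar; the final images confirmed the sticks and lever, but no verdict came back.

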